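# Hang up the ring gauge and show the sensor's underside to the inspection camera

### The job

One of the sensor housings on the cork board still wears the yellow-handled ring gauge: take the gauge off and hang it by its ring on the post of the gauge stand, right down on the shoulder. Then pick up that same housing and present its underside squarely and centrally to the lens of the inspection camera, 110 mm from the glass, and finish while holding it still there in the gripper. Leave the other housings where they stand and do not touch the camera.

Things in the scene. Friction and masses are not known exactly. Their poses are not given: they have to be found in the camera images.
- unit_center (a point): The sensor housing to show: the one of six that wears the gauge at the start. Upright black round can, 46 mm in diameter and 50 mm tall, with a steel stud (11 mm diameter, 18 mm tall; a nut 16 mm across, 3 mm tall at its foot) on its top, about 0.2 kg. This point is its centre, half-way up the can (25 mm above its underside, on its axis); z points out of the top along the stud. It stands on the cork board, about 95 mm from its neighbours (centre to centre).
- unit_face (a point): Centre of that housing's underside (white disc with a brass middle), same axes as unit_center.
- unit: The same housing as a whole; origin at the centre of its underside, z up the stud.
- gauge_grip (a point): Upright yellow grip of the ring gauge, 26 mm long (gauge x), 10 mm thick (gauge y), its top 34 mm above the gauge's underside; take it across the 10 mm, from above. This point lies on the grip's centre, 21 mm above the gauge's underside, 44 mm from the ring's centre (at gauge x = -44 mm). At the start the grip points roughly towards the robot.
- gauge_eye (a point): Centre of the gauge's steel ring: 44 mm outside, 20 mm hole, 7 mm thick; this point is half-way up the ring (3.5 mm above its underside), z is the hole's axis, the handle runs along -x. At the start it lies loosely on the top of the housing, the stud through its hole.
- gauge: The whole ring gauge, about 70 g; origin at the centre of the ring's underside.
- post_top (a point): Tip of the upright steel post of the gauge stand (post 10 mm in diameter, pointed over the top 8 mm, 45 mm long), 85 mm above the table.
- post_seat (a point): Foot of that post, centre of the round aluminium shoulder (48 mm diameter, 40 mm above the table) on which a hung gauge rests; below it a square grey foot 80 mm wide. The stand is fixed. z up.
- cam_lens (a point): Centre of the inspection camera's lens glass, in the middle of a white ring light (68 mm diameter), about 115 mm above the table. z points out of the lens along its line of sight: up at 55 degrees from level and towards the robot side.
- cam_focus (a point): The point in the air 110 mm straight out from the lens along its line of sight, about 205 mm above the table, where the underside belongs. Same axes as cam_lens, so the housing's z must point along this z.
- camera: The whole fixed camera with its foot plate (130 x 100 mm) and head; origin on the table straight below cam_focus. The foot plate lies 40 to 170 mm from there along its x, the head leans back behind the lens.
- board: Fixed cork board under the housings, 200 (x) x 290 (y) x 6 mm, origin at the centre of its underside.
- spare1_center (a point): A finished sensor housing, bystander, the same as the one to show; this point is its centre, half-way up the can. Leave it standing.
- spare2_center (a point): A finished sensor housing, bystander, the same as the one to show; this point is its centre, half-way up the can. Leave it standing.
- spare3_center (a point): A finished sensor housing, bystander, the same as the one to show; this point is its centre, half-way up the can. Leave it standing.
- spare4_center (a point): A finished sensor housing, bystander, the same as the one to show; this point is its centre, half-way up the can. Leave it standing.
- spare5_center (a point): A finished sensor housing, bystander, the same as the one to show; this point is its centre, half-way up the can. Leave it standing.
Not all that is in view belongs to the job. Leave any green or red look-alike of the part that bears post_top alone. Leave any green look-alike of the unit alone.

How it is judged:
By the outcome, as a careful person would: the job done as asked, in the order asked, and still so for the second after the job is handed in, while the arm keeps its last pose, push and grip.
It also fails if it takes over 59 s, if anything falls off the work surface, if the arm or the gripper's body presses on something with over 40 N, if the wrist force passes 120 N, or if a joint passes its speed limit or range.

### The arm

A 6-joint arm with a two-finger parallel gripper is mounted at the origin on the work surface. World frame = base frame: x ahead of the robot, y to its left, z up, the work surface at z = 0. Lengths are in mm, angles in rad, forces in N, time in s.
With the tool pointing down it reaches from about 300 to 825 mm from the base axis. Payload 5.4 kg.
Tool frame: the origin (TCP) lies at the very end of the fingers, on their centre line; the grasp point (between the pads) lies 19 mm behind it; z points along the fingers, y is the direction in which the jaws open and shut (so a half turn about z gives the same grasp; the last joint's range is limited). The gripper opens to 92 mm and grips with 3 to 60 N. Pads are 20 mm wide; open, the fingers measure 128 mm over their backs; the gripper's body (75 mm by 189 mm) begins 69 mm behind the grasp point.
Start: joints at [0.953, 0.158, 1.597, -0, 1.386, -0.21], TCP at [228.047, 527.826, 214.601] pointing down, gripper open.
Joint ranges: [-2.91, 2.91], [-0.94, 2.29], [0.18, 2.7], [-1.29, 4.43], [0.17, 2.64], [-3, 3]. Speed limits (rad/s): [2.57, 2.57, 3.14, 3.14, 3.14, 3.14].

### API

Orientations are given as a 3x3 rotation matrix whose columns are the frame's x, y, z axes.
In Python, from workcell import ctrl gives the robot as it stands. The module is installed in compiled form; this text tells all that it offers.
- The arm moves only by the tool jog_arm, never from a script. Its argument "commands" is a list of rows, each a list of 2 entries, a list of its own where there are three numbers: the shift along the world's x, y, z in mm, then the turn about the world's z in degrees. A call has 1 to 12 rows; each row is the pose to reach, as a shift and turn from the pose commanded when the call began; what a row does not reach only later rows make up. A row lasts 1/8 s, in which the tool goes at most 62.5 mm and 10.7 degrees, less where a joint would pass 70% of its speed; a pose out of reach is approached as far as the arm can. A call with a gripper value outside its range is refused whole. "grip" is the closure, from 0 (fully open) to 1 (shut), set as the call begins (left out, the last holds). The fingers move at their own pace and stop on an object; "grip_force" is the grip in N (left out, the last holds). Time passes only in rows, so rows that repeat a pose let the fingers close. It gives the time, the measured TCP pose, the force and the opening at its end, in the units of the state.
- ctrl.get_state(): the state, without advancing time (a new reading comes with each control period).
- ctrl.camera(name): name is "side" or "top" or "wrist"; returns the picture (480x640x3 uint8, red, green, blue); there is no depth.
- ctrl.calibration(name): a dict with "fx", "fy", "cx", "cy" (pixels), "dist_coeffs" ([k1, k2, p1, p2, k3] as OpenCV has them; the pictures are not rectified), "origin" and "attitude" of the camera in the world. Camera axes: x right, y up, looking along -z (the intrinsics and any distortion apply to the point x, -y, -z); pixel columns grow to the right and rows downward; lengths in mm; the calibration is good to about 2 mm. A picture is of the moment at which its call begins: read the wrist's pose just before it. calibration takes no time and is no camera call; for the wrist camera it gives the pose at the moment of the call.
- ctrl.hand_in(): hands the job in, once; it reports no verdict.
The state is a dict: "t": time; "joint_pos": joint angles; "joint_vel": joint speeds; "tau": joint torques, N m; "tcp_pos": TCP position; "tcp_rot": TCP orientation; "force": force on the tool from outside, world axes, zero at the start; "moment": the same for the moment, N m; "width": finger opening in mm.
Only numpy, scipy, OpenCV 4.12 (cv2) and the standard library are available. Lean on these libraries where they do the work, as an engineer would, in place of code of your own. Each camera call takes 0.05 s, during which the arm holds its last target.

## Working session

There is one attempt and no reset: what is moved stays moved. The work goes in short steps, Python scripts to look and compute and a tool call to move; the robot and the scene stay as the last step left them, time stands still between calls to the robot, and variables do not carry over. Pictures are saved under pics/ and viewed, and the job is handed in when it is done.

Besides the shell and the picture viewer there is one more tool, called after "Request:" by a JSON object that holds its "name" and its "arguments", one argument or row to a line. jog_arm: Moves the arm, as the interface text tells. Its arguments: {"type":"object","properties":{"commands":{"type":"array"},"grip":{"type":"number"},"grip_force":{"type":"number"}},"required":["commands"]}

```bash
mkdir -p pics; ls
cat > h.py <<'E'
import numpy as np, cv2
from workcell import ctrl
def snap(n,f):
    c=ctrl.calibration(n); im=ctrl.camera(n); cv2.imwrite('pics/'+f,im[:,:,::-1]); np.savez('pics/'+f[:-4]+'.npz',im=im,**{k:np.array(v) for k,v in c.items()}); return im,c
def load(f): return np.load('pics/'+f+'.npz')
def ray(c,u,v):
    K=np.array([[c['fx'],0,c['cx']],[0,c['fy'],c['cy']],[0,0,1.]])
    p=cv2.undistortPoints(np.array([[[u,v]]],float),K,np.array(c['dist_coeffs'],float))[0,0]
    d=np.array(c['attitude'])@np.array([p[0],-p[1],-1.]); return np.array(c['origin'],float),d/np.linalg.norm(d)
def onz(c,u,v,z):
    o,d=ray(c,u,v); return o+d*(z-o[2])/d[2]
def tri(rs):
    A=sum(np.eye(3)-np.outer(d,d) for o,d in rs); b=sum((np.eye(3)-np.outer(d,d))@o for o,d in rs); p=np.linalg.solve(A,b)
    return p,[np.linalg.norm((np.eye(3)-np.outer(d,d))@(p-o)) for o,d in rs]
def proj(c,P):
    K=np.array([[c['fx'],0,c['cx']],[0,c['fy'],c['cy']],[0,0,1.]])
    q=(np.atleast_2d(P)-np.array(c['origin']))@np.array(c['attitude']); q=q*[1,-1,-1]
    return cv2.projectPoints(q,np.zeros(3),np.zeros(3),K,np.array(c['dist_coeffs'],float))[0][:,0]
E
python3 - <<'E'
from h import *
print(ctrl.get_state())
for n in ['side','top','wrist']:
    im,c=snap(n,n+'0.png'); print(n,c)
E
```

```text
pics
{'t': 0.0, 'joint_pos': array([ 9.52907329e-01,  1.59066220e-01,  1.59823375e+00, -5.11670274e-05,
        1.38620432e+00, -2.10118477e-01]), 'joint_vel': array([ 0.00046454, -0.00017047,  0.00103752, -0.00168914,  0.00137987,
       -0.00125832]), 'tau': array([-7.39702409e-05, -3.85581207e+01, -3.22101188e+01,  7.00805685e-02,
        3.80387635e-02, -1.37138181e-04]), 'tcp_pos': array([227.69122973, 527.30422376, 213.60852929]), 'tcp_rot': array([[-9.18010791e-01,  3.96553969e-01, -1.06644226e-03],
       [ 3.96555249e-01,  9.18009485e-01, -1.58731788e-03],
       [ 3.49546911e-04, -1.88007822e-03, -9.99998172e-01]]), 'force': array([ 0.24914341, -0.99456121,  0.04171191]), 'moment': array([0.02171811, 0.01894692, 0.01181121]), 'width': 91.80721195894762}
side {'fx': 505.24529342826855, 'fy': 505.24529342826855, 'cx': 317.3211047582227, 'cy': 238.84923789756172, 'dist_coeffs': array([-0.02253706,  0.        ,  0.        ,  0.        ,  0.        ]), 'origin': array([  98.22781559, -552.53258307,  921.99855045]), 'attitude': array([[ 0.82526794,  0.40940776, -0.38899628],
    
[... 224 characters left out ...]
02404157,  0.        ,  0.        ,  0.        ,  0.        ]), 'origin': array([ 271.58664638,   36.24564105, 1336.82085497]), 'attitude': array([[ 0.09850035,  0.97510916, -0.19864491],
       [-0.99512718,  0.09740455, -0.01530522],
       [ 0.00442466,  0.19918452,  0.97995201]])}
wrist {'fx': 361.9062780502931, 'fy': 361.9062780502931, 'cx': 321.633997174228, 'cy': 248.57899519360262, 'dist_coeffs': array([-0.00619678,  0.        ,  0.        ,  0.        ,  0.        ]), 'origin': array([164.82824553, 554.55298014, 383.24814486]), 'attitude': array([[ 0.3960922 , -0.88985031, -0.22644512],
       [ 0.91820768,  0.38321989,  0.10018571],
       [-0.00237201, -0.24760643,  0.9688578 ]])}
```

View pics/side0.png

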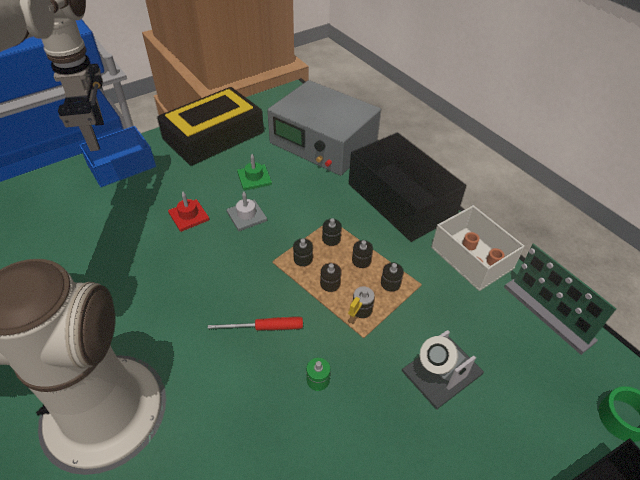

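View pics/top0.png

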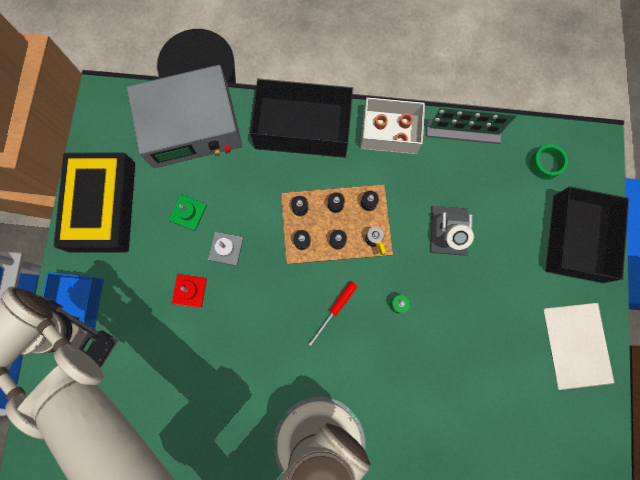

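View pics/wrist0.png

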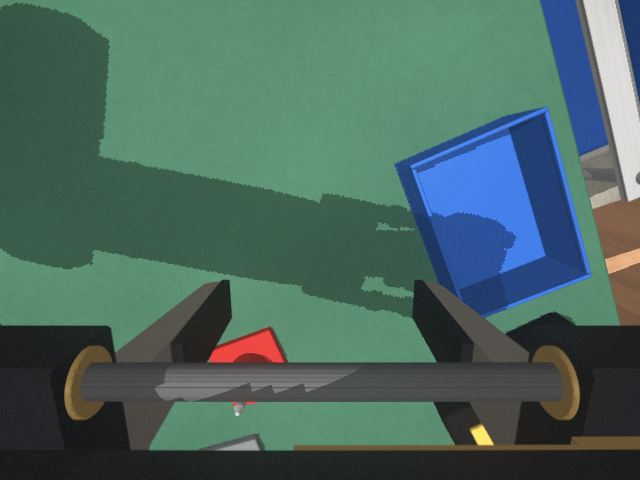

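Run:
```python
import cv2
a=cv2.imread('pics/side0.png');b=cv2.imread('pics/top0.png')
f=lambda im,x,y,w,h,s:cv2.resize(im[y:y+h,x:x+w],None,fx=s,fy=s,interpolation=cv2.INTER_CUBIC)
cv2.imwrite('pics/c1.png',f(b,345,190,150,100,5))
cv2.imwrite('pics/c2.png',f(a,330,270,160,140,4))
cv2.imwrite('pics/c3.png',cv2.hconcat([f(a,210,175,75,60,5),f(b,195,220,75,60,5)]))
```

```text
(no output)
```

View pics/c1.png

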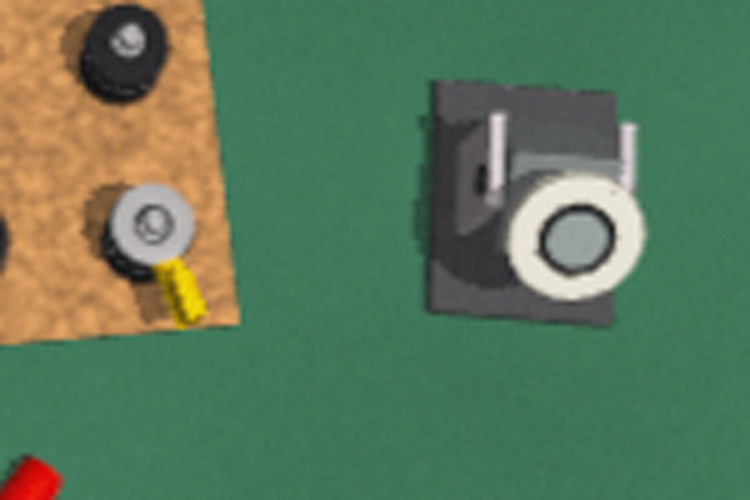

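View pics/c2.png

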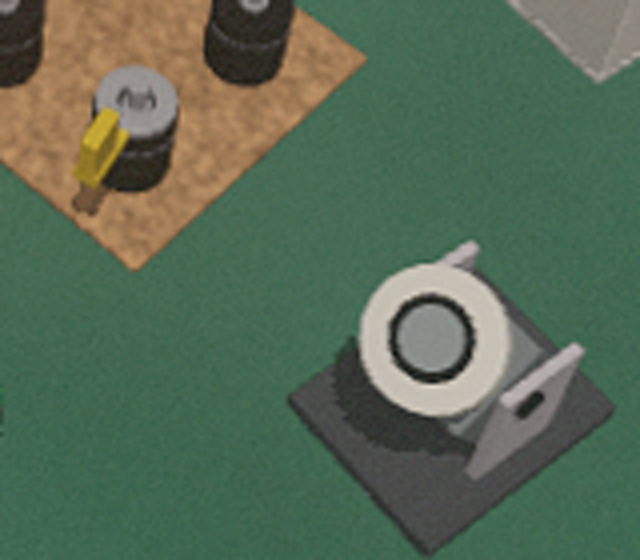

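View pics/c3.png

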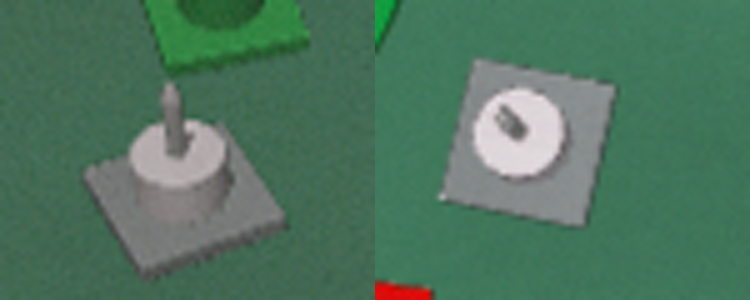

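Run:
```python
from h import *
s=load('side0');t=load('top0')
def both(n,a,b):
    p,e=tri([ray(t,*a),ray(s,*b)]); print(n,p.round(1),np.round(e,1))
both('ring',(375.4,234.8),(363.8,295.5)); print(onz(t,375.4,234.8,63),onz(s,363.8,295.5,63))
both('tip',(219.4,241.4),(244,192));both('should',(223.8,246.4),(245.6,206))
both('lens',(460.4,237.6),(438,354.5))
# yellow
for n,c in(('top',t),('side',s)):
    h=cv2.cvtColor(c['im'],cv2.COLOR_RGB2HSV); m=cv2.inRange(h,(20,120,80),(35,255,255)); 
    m[:200 if n=='top' else 280]=0; m[:, :300]=0
    ys,xs=np.nonzero(m); print(n,len(xs),xs.mean(),ys.mean(), onz(c,xs.mean(),ys.mean(),77))
# plate corners top: crop c1
for u,v in((437,80),(617,95),(610,325),(430,310)): print('plateT',onz(t,345+u/5,190+v/5,10))
for u,v in((290,400),(430,555),(613,408)): print('plateS',onz(s,330+u/4,270+v/4,10))
```

```text
ring [542.1 -96.2  60.3] [0.5 0.5]
[541.07726328 -95.68443237  63.        ] [541.15529146 -97.77298347  63.        ]
tip [479.8 303.8  81.1] [0.4 0.4]
should [475.8 298.9  39.2] [0.9 0.9]
lens [ 544.2 -303.4  116.1] [0.3 0.3]
top 100 380.69 247.92 [ 505.14174774 -110.38382531   77.        ]
side 163 354.49693251533745 306.63803680981596 [ 501.23798616 -116.58257525   77.        ]
plateT [ 648.79795975 -251.85211215   10.        ]
plateT [ 650.26849296 -351.55655878   10.        ]
plateT [ 521.33169339 -352.63867071   10.        ]
plateT [ 519.89226927 -254.80003614   10.        ]
plateS [ 520.42889988 -256.46280082   10.        ]
plateS [ 522.49546429 -354.65485136   10.        ]
plateS [ 650.86020126 -350.2310133    10.        ]
```

Request:
{"name": "jog_arm", "arguments": {
  "commands": [
    [[282, -638, 0], -134],
    [[282, -638, 0], -134],
    [[282, -638, 0], -134],
    [[282, -638, 0], -134],
    [[282, -638, 0], -134],
    [[282, -638, 0], -134],
    [[282, -638, 0], -134],
    [[282, -638, 0], -134],
    [[282, -638, 0], -134],
    [[282, -638, 0], -134],
    [[282, -638, 0], -134],
    [[282, -638, 0], -134]
  ]
}}

```text
t: 1.65
tcp_pos: [510.6, -113.7, 214.0]
tcp_rot: [[0.89, 0.456, -0.001], [0.456, -0.89, -0.0], [-0.001, -0.0, -1.0]]
force: [1.0, 0.2, -0.6]
width: 91.7
```

Request:
{"name": "jog_arm", "arguments": {
  "commands": [
    [[0, 0, 0], -5],
    [[0, 0, 0], -5],
    [[0, 0, 0], -5]
  ]
}}

```text
t: 2.02
tcp_pos: [509.9, -109.9, 214.4]
tcp_rot: [[0.922, 0.388, -0.0], [0.388, -0.922, 0.0], [-0.0, -0.0, -1.0]]
force: [-0.0, 0.5, 0.2]
width: 92.1
```

Run:
```python
from h import *
s=ctrl.get_state();print(s['tcp_pos'],s['tcp_rot'],s['joint_pos'],s['force'])
snap('wrist','w1.png')
```

```text
[ 509.89228119 -109.90930037  214.44922396] [[ 9.21685623e-01  3.87937547e-01 -2.68347125e-04]
 [ 3.87937588e-01 -9.21685637e-01  1.20596172e-04]
 [-2.00547908e-04 -2.15253694e-04 -9.99999957e-01]] [-4.44243648e-01  1.98160511e-02  1.74537788e+00 -6.56149872e-06
  1.37669285e+00  7.28161075e-01] [-0.04384461  0.45784798  0.18385032]
```

View pics/w1.png

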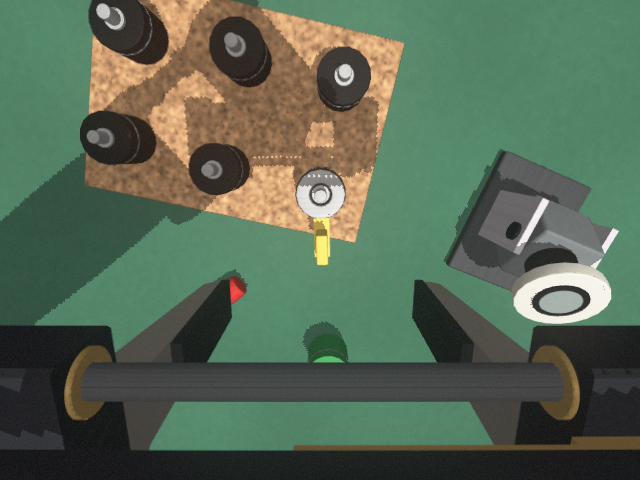

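Run:
```python
from h import *
c=load('w1'); im=c['im'][:,:,::-1]
cv2.imwrite('pics/w1c.png',cv2.resize(im[155:280,260:380],None,fx=5,fy=5,interpolation=cv2.INTER_CUBIC))
g=cv2.cvtColor(c['im'],cv2.COLOR_RGB2HSV); m=cv2.inRange(g,(20,120,60),(35,255,255)); m[280:]=0
ys,xs=np.nonzero(m); print(xs.min(),xs.max(),ys.min(),ys.max())
for r in range(ys.min(),ys.max()+1,3): q=xs[ys==r]; print(r,q.min(),q.max(),c['im'][r,q[len(q)//2]])
```

```text
313 329 218 264
218 313 328 [239 222 124]
221 314 328 [183 152  75]
224 314 329 [180 153  76]
227 314 329 [179 153  74]
230 314 329 [132 113  58]
233 314 328 [132 113  58]
236 314 329 [240 214 103]
239 315 328 [252 241 123]
242 315 328 [251 241 123]
245 315 329 [252 242 125]
248 315 329 [251 242 125]
251 315 329 [252 242 125]
254 315 329 [251 242 123]
257 316 327 [252 242 125]
260 317 327 [252 242 125]
263 317 327 [252 244 127]
```

View pics/w1c.png

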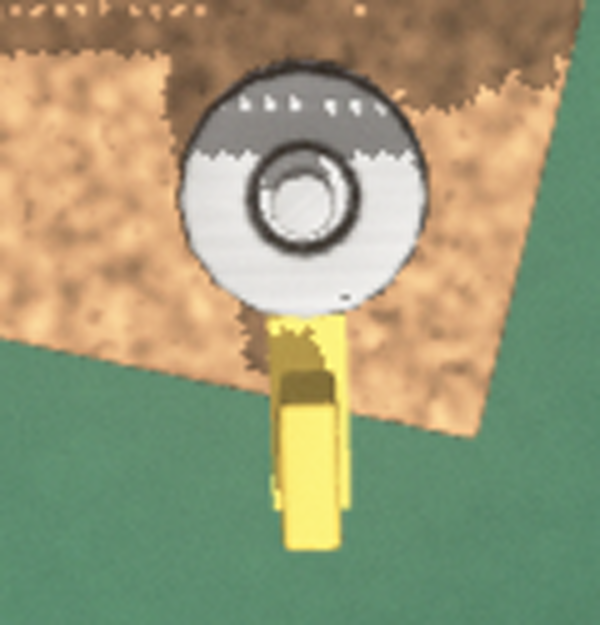

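Run:
```python
from h import *
c=load('w1'); q=lambda u,v,z:onz(c,260+u/5,155+v/5,z).round(1)
print('grip',q(311,476,90),'ring',q(304,190,63),'stud',q(302,205,74))
print('ends',q(311,405,90),q(311,548,90),'sides',q(282,476,90),q(341,476,90))
```

```text
grip [ 504. -114.   90.] ring [545.1 -95.4  63. ] stud [543.6 -95.6  74. ]
ends [ 515.3 -109.2   90. ] [ 492.4 -118.9   90. ] sides [ 502.1 -109.5   90. ] [ 506.  -118.6   90. ]
```

Request:
{"name": "jog_arm", "arguments": {
  "commands": [
    [[-6, -4, -60], 0],
    [[-6, -4, -110], 0],
    [[-6, -4, -135], 0],
    [[-6, -4, -150], 0],
    [[-6, -4, -150], 0]
  ],
  "grip": 0.5
}}

```text
t: 2.7
tcp_pos: [503.7, -113.8, 64.2]
tcp_rot: [[0.922, 0.387, -0.001], [0.387, -0.922, 0.001], [-0.001, -0.001, -1.0]]
force: [0.3, 0.2, -0.3]
width: 46.2
```

Run:
```python
from h import *
s=ctrl.get_state();print(s['tcp_pos'],s['force'],s['width'])
c=ctrl.calibration('wrist');snap('wrist','w2.png')
```

```text
[ 503.6947557  -113.84846783   64.16527484] [ 0.31729853  0.15529385 -0.26362529] 46.23043927742861
```

View pics/w2.png

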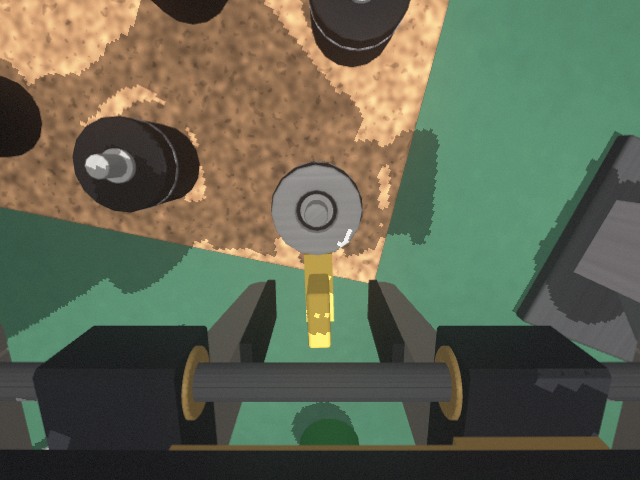

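Request:
{"name": "jog_arm", "arguments": {
  "commands": [
    [[0, 0, 0], 0],
    [[0, 0, 0], 0],
    [[0, 0, 0], 0],
    [[0, 0, 0], 0],
    [[0, 0, 0], 0]
  ],
  "grip": 1,
  "grip_force": 30
}}

```text
t: 3.38
tcp_pos: [504.2, -114.2, 64.9]
tcp_rot: [[0.922, 0.386, 0.0], [0.386, -0.922, -0.0], [0.0, 0.0, -1.0]]
force: [-0.4, 0.4, 0.8]
width: 9.8
```

Run:
```python
from h import *
s=ctrl.get_state();print(s['tcp_pos'],s['force'],s['width'])
c=ctrl.calibration('wrist');snap('wrist','w3.png')
```

```text
[ 504.20019659 -114.23549614   64.85692779] [-0.42879289  0.38054619  0.81447717] 9.827242407867663
```

View pics/w3.png

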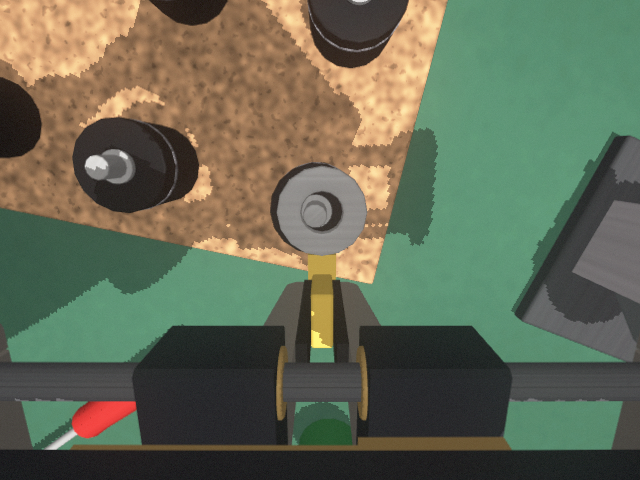

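Run:
```python
from h import *
c=load('w3'); im=c['im'].copy(); g=cv2.cvtColor(im,cv2.COLOR_RGB2HSV)
m=((g[:,:,1]<40)&(g[:,:,2]>90)).astype(np.uint8)*255; m[:150]=0;m[262:]=0;m[:,:262]=0;m[:,375:]=0
cs,_=cv2.findContours(m,cv2.RETR_EXTERNAL,cv2.CHAIN_APPROX_NONE); k=max(cs,key=cv2.contourArea); e=cv2.fitEllipse(k); print(e)
cv2.imwrite('pics/m3.png',cv2.resize(im[155:270,260:380,::-1],None,fx=5,fy=5,interpolation=cv2.INTER_CUBIC))
r=onz(c,*e[0],63);print('ring',r, r[:2]-np.array([504.0,-114.0]))
t=load('top0')
print('redstand',onz(t,189,290,20),'green',onz(t,187,211,20))
```

```text
((321.39239501953125, 210.3018341064453), (88.16621398925781, 88.4172134399414), 59.626548767089844)
ring [545.84146398 -97.70441812  63.        ] [41.84146398 16.29558188]
redstand [352.82501369 378.82380619  20.        ] green [565.13160523 416.33822197  20.        ]
```

View pics/m3.png

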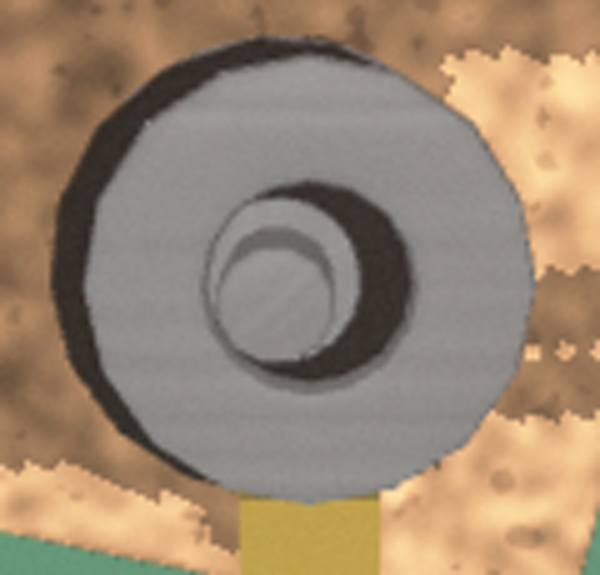

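Request:
{"name": "jog_arm", "arguments": {
  "commands": [
    [[0, 0, 20], 0],
    [[0, 0, 50], 0],
    [[0, 0, 80], 0],
    [[-20, 55, 80], 0],
    [[-40, 110, 80], 0],
    [[-60, 165, 80], 0],
    [[-80, 220, 80], 0],
    [[-100, 275, 80], 0],
    [[-120, 330, 80], 0],
    [[-132, 373, 80], 0],
    [[-132, 373, 80], 0],
    [[-132, 373, 80], 0]
  ]
}}

```text
t: 4.92
tcp_pos: [372.0, 258.3, 144.3]
tcp_rot: [[0.922, 0.386, -0.0], [0.386, -0.922, -0.001], [-0.001, 0.001, -1.0]]
force: [-1.1, -0.3, -0.2]
width: 10.0
```

Run:
```python
from h import *
s=ctrl.get_state();print(s['t'],s['tcp_pos'],s['tcp_rot'],s['force'],s['width'],s['joint_pos'])
snap('wrist','w4.png');snap('top','t4.png');snap('side','s4.png')
```

```text
4.925 [372.01756084 258.26811823 144.31311422] [[ 9.22313247e-01  3.86442881e-01 -4.16557779e-04]
 [ 3.86442540e-01 -9.22313206e-01 -7.17179699e-04]
 [-6.61345730e-04  5.00488691e-04 -9.99999656e-01]] [-1.08303416 -0.34509225 -0.20670008] 9.957765842978047 [ 3.39298537e-01 -9.78424742e-02  2.00308547e+00 -5.69063780e-04
  1.23698121e+00  1.51350987e+00]
```

View pics/w4.png

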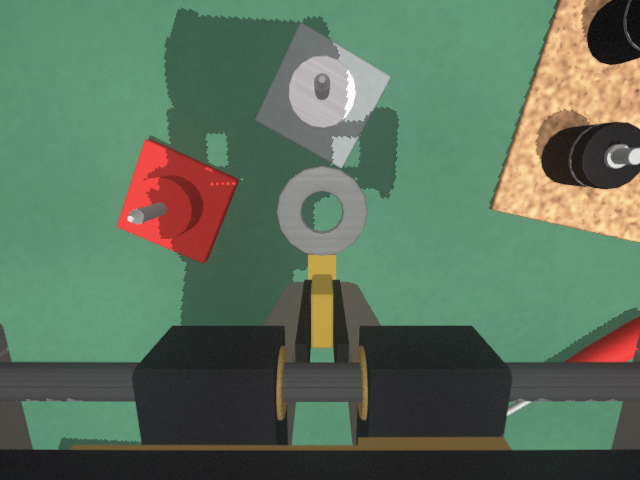

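View pics/s4.png

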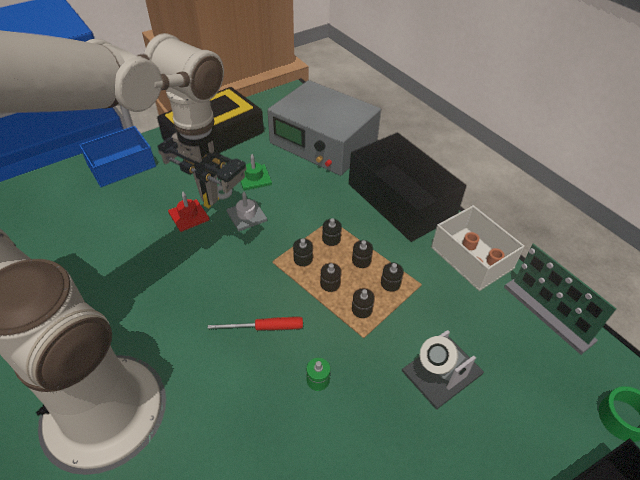

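Run:
```python
from h import *
c=load('w4'); im=c['im']
cv2.imwrite('pics/c4.png',cv2.resize(im[20:260,230:410,::-1],None,fx=3,fy=3,interpolation=cv2.INTER_CUBIC)[:600*2])
cv2.imwrite('pics/c4.png',cv2.resize(im[45:145,250:400,::-1],None,fx=5,fy=5,interpolation=cv2.INTER_CUBIC))
g=cv2.cvtColor(im,cv2.COLOR_RGB2HSV)
m=((g[:,:,1]<40)&(g[:,:,2]>70)).astype(np.uint8)*255; m[:168]=0;m[262:]=0;m[:,:262]=0;m[:,375:]=0
cs,_=cv2.findContours(m,cv2.RETR_EXTERNAL,cv2.CHAIN_APPROX_NONE); k=max(cs,key=cv2.contourArea); e=cv2.fitEllipse(k); print(e)
print('ring',onz(c,*e[0],63+80))
```

```text
((321.4608459472656, 210.53311157226562), (87.64328002929688, 88.92676544189453), 86.6685562133789)
ring [413.64346296 274.75745112 143.        ]
```

View pics/c4.png

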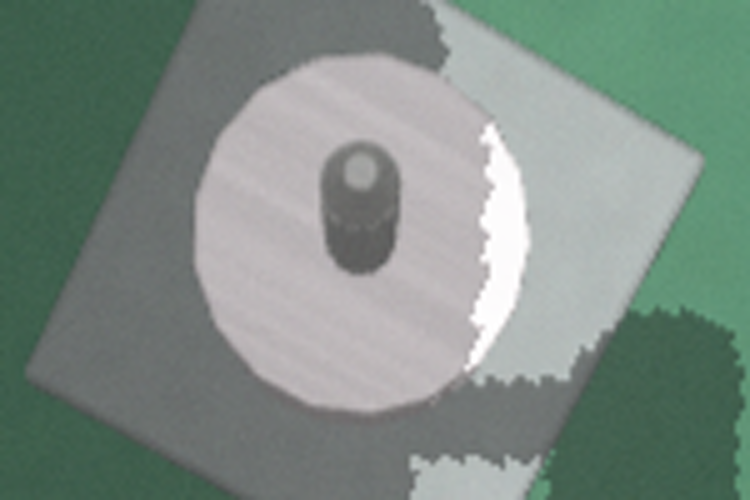

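Run:
```python
from h import *
c=load('w4')
r=np.array([413.64,274.76])
for u,v,z in((322.3,91.6,40),(322,79,85),(322.1,89.5,45)):
    p=onz(c,u,v,z); print(p, p[:2]-r)
print(load('w4')['origin'])
```

```text
[477.36572671 300.80964039  40.        ] [63.72572671 26.04964039]
[476.97287236 300.96057631  85.        ] [63.33287236 26.20057631]
[477.81840653 301.16346585  45.        ] [64.17840653 26.40346585]
[437.01690296 284.62514987 313.77657522]
```

Request:
{"name": "jog_arm", "arguments": {
  "commands": [
    [[32, 13, 0], 0],
    [[64, 26, 0], 0],
    [[64, 26, -20], 0],
    [[64, 26, -36], 0],
    [[64, 26, -36], 0],
    [[64, 26, -36], 0]
  ]
}}

```text
t: 5.82
tcp_pos: [436.2, 284.6, 109.0]
tcp_rot: [[0.923, 0.386, 0.0], [0.386, -0.923, 0.0], [0.001, -0.0, -1.0]]
force: [1.1, -0.8, -0.9]
width: 9.5
```

Run:
```python
from h import *
s=ctrl.get_state();print(s['t'],s['tcp_pos'],s['force'],s['width'])
im,c=snap('wrist','w5.png')
cv2.imwrite('pics/c5.png',cv2.resize(im[155:270,260:380,::-1],None,fx=5,fy=5,interpolation=cv2.INTER_CUBIC))
print(proj(c,[[477.2,300.9,85],[477.2,300.9,40]]))
```

```text
5.825 [436.19654414 284.64149965 109.03859726] [ 1.06567399 -0.75445299 -0.90313952] 9.518534591972085
[[321.37396815 205.56277186]
 [321.39970944 196.43244097]]
```

View pics/c5.png

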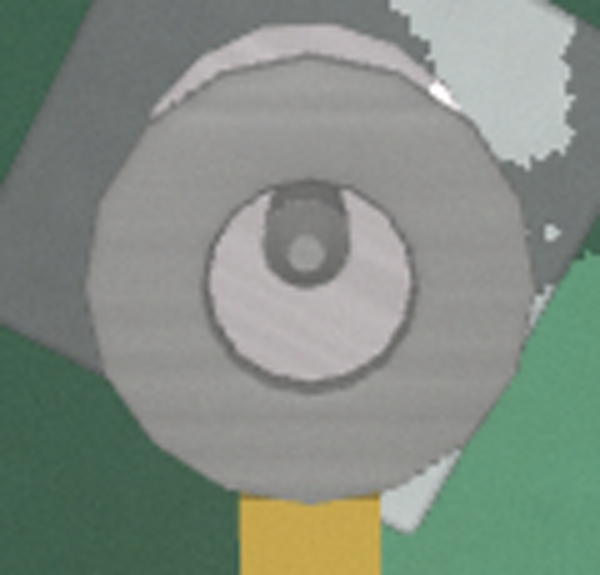

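Request:
{"name": "jog_arm", "arguments": {
  "commands": [
    [[0, 0, -20], 0],
    [[0, 0, -40], 0],
    [[0, 0, -54], 0],
    [[0, 0, -59], 0],
    [[0, 0, -60], 0],
    [[0, 0, -60], 0],
    [[0, 0, -60], 0]
  ]
}}

```text
t: 6.75
tcp_pos: [436.5, 285.0, 49.2]
tcp_rot: [[0.922, 0.386, 0.001], [0.386, -0.922, 0.0], [0.001, 0.0, -1.0]]
force: [0.3, -0.1, -0.0]
width: 9.9
```

Run:
```python
from h import *
s=ctrl.get_state();print(s['t'],s['tcp_pos'],s['force'],s['moment'],s['width'])
im,c=snap('side','s6.png')
cv2.imwrite('pics/c6.png',cv2.resize(im[150:250,160:300,::-1],None,fx=5,fy=5,interpolation=cv2.INTER_CUBIC))
```

```text
6.75 [436.50848898 285.00663197  49.1733063 ] [ 0.34921195 -0.06084158 -0.03749627] [-0.08166483  0.13493652 -0.02072785] 9.859779236132429
```

View pics/c6.png

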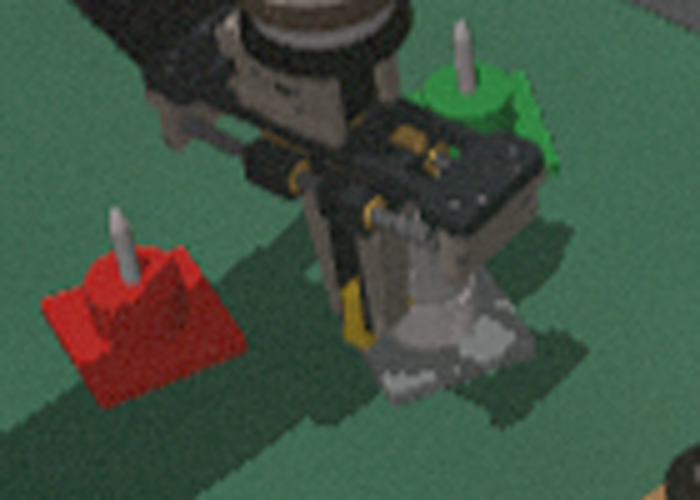

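Request:
{"name": "jog_arm", "arguments": {
  "commands": [
    [[0, 0, -1], 0],
    [[0, 0, -1], 0]
  ]
}}

```text
t: 7.05
tcp_pos: [436.4, 285.0, 48.8]
tcp_rot: [[0.922, 0.386, 0.0], [0.386, -0.922, 0.0], [0.0, 0.0, -1.0]]
force: [-3.6, -1.6, 7.9]
width: 9.8
```

Request:
{"name": "jog_arm", "arguments": {
  "commands": [
    [[0, 0, -1], 0],
    [[0, 0, -1], 0]
  ]
}}

```text
t: 7.3
tcp_pos: [436.4, 285.0, 48.7]
tcp_rot: [[0.922, 0.387, 0.0], [0.387, -0.922, -0.0], [0.0, 0.0, -1.0]]
force: [-7.5, -2.7, 14.1]
width: 9.7
```

Request:
{"name": "jog_arm", "arguments": {
  "commands": [
    [[0, 0, 1], 0],
    [[0, 0, 1.5], 0],
    [[0, 0, 1.5], 0]
  ]
}}

```text
t: 7.68
tcp_pos: [436.4, 284.9, 48.8]
tcp_rot: [[0.922, 0.386, 0.001], [0.386, -0.922, 0.0], [0.001, 0.0, -1.0]]
force: [-2.3, -1.3, 7.3]
width: 9.9
```

Request:
{"name": "jog_arm", "arguments": {
  "commands": [
    [[0, 0, 0], 0],
    [[0, 0, 0], 0],
    [[0, 0, 0], 0],
    [[0, 0, 0], 0],
    [[0, 0, 25], 0],
    [[0, 0, 70], 0],
    [[0, 0, 100], 0],
    [[0, 0, 100], 0]
  ],
  "grip": 0.6
}}

```text
t: 8.68
tcp_pos: [438.0, 285.6, 150.8]
tcp_rot: [[0.922, 0.386, 0.006], [0.386, -0.922, 0.002], [0.006, 0.0, -1.0]]
force: [1.2, -0.5, 0.1]
width: 37.0
```

Run:
```python
from h import *
s=ctrl.get_state();print(s['t'],s['tcp_pos'],s['force'],s['moment'],s['width'])
im,c=snap('wrist','w7.png')
print(proj(c,[[477.2,300.9,85],[477.2,300.9,47],[477.2,300.9,40]]))
cv2.imwrite('pics/c7.png',cv2.resize(im[120:320,220:420,::-1],None,fx=3,fy=3,interpolation=cv2.INTER_CUBIC))
```

```text
8.675 [437.98745051 285.57148441 150.75494982] [ 1.1701095  -0.54417874  0.06509898] [-0.06392701  0.14145909 -0.02595837] 37.012675079548025
[[321.64578371 200.55476164]
 [321.61568869 194.76756916]
 [321.61101301 193.86846293]]
```

View pics/c7.png

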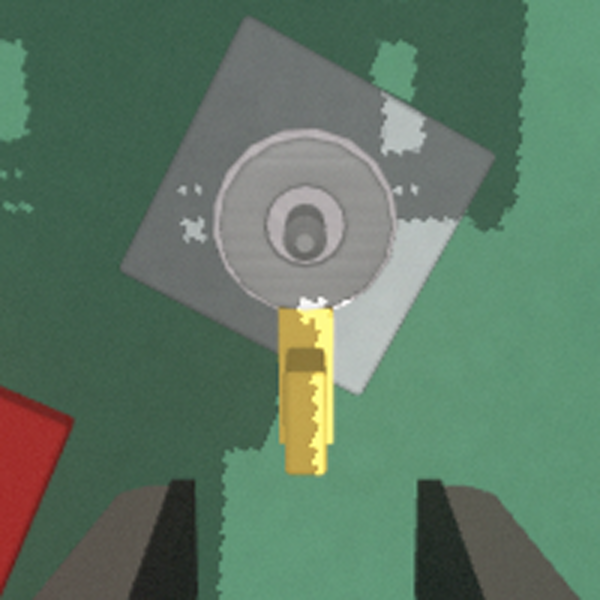

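Run:
```python
from h import *
t=load('top0');s=load('side0');w=load('w3');w1=load('w1')
cv2.imwrite('pics/cb.png',cv2.resize(t['im'][175:355,270:430,::-1],None,fx=3.3,fy=3.3,interpolation=cv2.INTER_CUBIC))
print('stud',onz(w,315,215.6,74))
g=cv2.cvtColor(t['im'],cv2.COLOR_RGB2HSV)
m=((g[:,:,0]<12)|(g[:,:,0]>170))&(g[:,:,1]>150)&(g[:,:,2]>90); m[:275]=0;m[:,:320]=0;m[:,370:]=0
ys,xs=np.nonzero(m);
for i in (ys.argmin(),ys.argmax(),xs.argmin(),xs.argmax()): print('red',xs[i],ys[i],onz(t,xs[i],ys[i],15))
print('greenunit',onz(t,401,303,50))
# board edges from w1 crop: points on near/right edge
for u,v in((85,186),(160,204),(240,219),(356,241)): print('near edge',onz(w1,u,v,6))
for u,v in((403,42),(356,241)): print('right edge',onz(w1,u,v,6))
```

```text
stud [544.03230415 -95.36556608  74.        ]
red 350 282 [416.75470918 -43.012285    15.        ]
red 334 315 [326.13861144  -8.6212757   15.        ]
red 329 310 [337.7969153   5.6721616  15.       ]
red 356 285 [410.37494232 -59.57494437  15.        ]
greenunit [ 371.95097472 -176.17268094   50.        ]
near edge [451.73830913 130.34191892   6.        ]
near edge [463.93206775  53.21845648   6.        ]
near edge [481.47700079 -29.3595544    6.        ]
near edge [ 507.29123668 -152.07101205    6.        ]
right edge [ 700.20705037 -113.94887716    6.        ]
right edge [ 507.29123668 -152.07101205    6.        ]
```

View pics/cb.png

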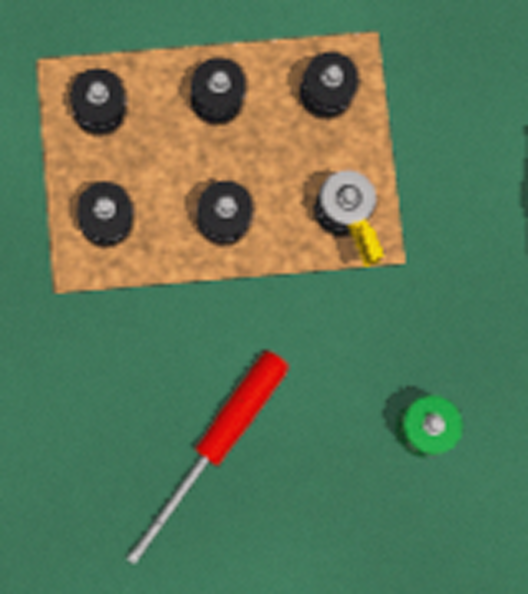

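Request:
{"name": "jog_arm", "arguments": {
  "commands": [
    [[27, -95, 0], 10],
    [[54, -150, 0], 20],
    [[81, -200, 0], 30],
    [[108, -250, 0], 40],
    [[108, -300, 0], 50],
    [[108, -350, 0], 60],
    [[108, -380, 0], 70],
    [[108, -380, 0], 80],
    [[108, -380, 0], 90],
    [[108, -380, 0], 100],
    [[108, -380, 0], 110],
    [[108, -380, 0], 120]
  ],
  "grip": 0.35
}}

```text
t: 10.22
tcp_pos: [542.7, -94.7, 145.5]
tcp_rot: [[-0.799, 0.601, -0.004], [0.601, 0.799, 0.002], [0.004, -0.001, -1.0]]
force: [0.8, 0.1, 0.5]
width: 59.9
```

Request:
{"name": "jog_arm", "arguments": {
  "commands": [
    [[0, 0, -30], 10],
    [[0, 0, -40], 20],
    [[0, 0, -40], 30],
    [[0, 0, -40], 40],
    [[0, 0, -40], 48.4],
    [[0, 0, -40], 48.4],
    [[0, 0, -40], 48.4]
  ]
}}

```text
t: 11.1
tcp_pos: [543.3, -94.9, 107.0]
tcp_rot: [[-0.982, -0.19, -0.002], [-0.19, 0.982, 0.001], [0.002, 0.001, -1.0]]
force: [-0.0, -0.4, -1.2]
width: 59.8
```

Run:
```python
from h import *
s=ctrl.get_state();print(s['t'],s['tcp_pos'],s['tcp_rot'],s['joint_pos'],s['width'])
im,c=snap('wrist','w8.png')
```

```text
11.1 [543.34762407 -94.89225927 106.95295401] [[-9.81694314e-01 -1.90455075e-01 -1.77134038e-03]
 [-1.90456621e-01  9.81695328e-01  7.47868914e-04]
 [ 1.59648115e-03  1.07154216e-03 -9.99998152e-01]] [-3.92036871e-01  2.07961960e-01  1.76341218e+00  1.55725335e-05
  1.17214121e+00 -2.15446591e+00] 59.792782418283856
```

View pics/w8.png

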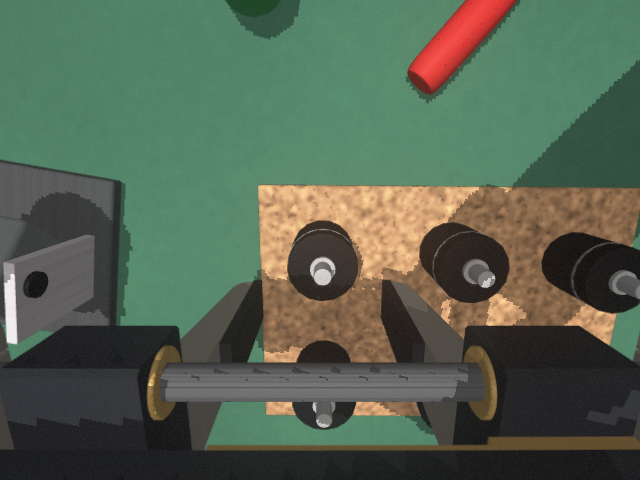

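Run:
```python
from h import *
c=load('w8');im=c['im']
cv2.imwrite('pics/c8.png',cv2.resize(im[210:310,270:380,::-1],None,fx=6,fy=6,interpolation=cv2.INTER_CUBIC))
for u,v in((262,186),(400,187),(630,188)): print(onz(c,u,v,6))
```

```text
[ 505.08869435 -147.98266116    6.        ]
[486.31837962 -47.67591535   6.        ]
[454.14005556 120.61061821   6.        ]
```

View pics/c8.png

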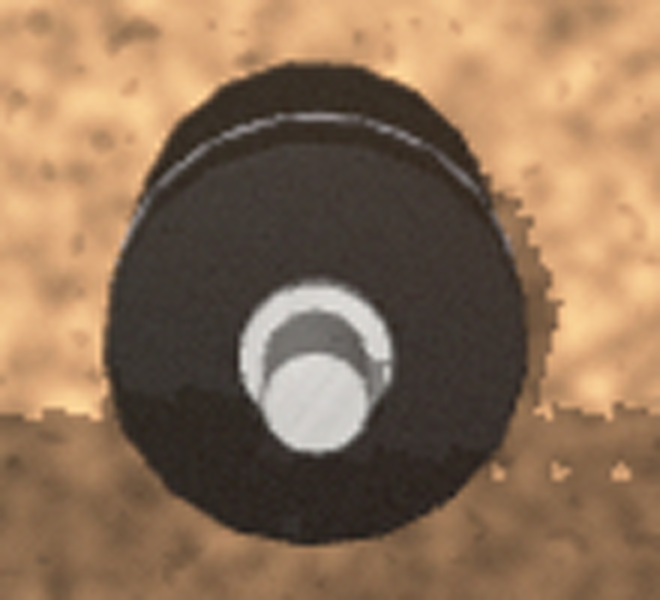

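Run:
```python
from h import *
c=load('w8')
for u,v,z in((322.5,277,74),(322.8,266.4,56),(322.7,268.8,59)): print(onz(c,u,v,z))
```

```text
[543.44337666 -95.14907598  74.        ]
[542.41396544 -95.10076831  56.        ]
[543.07281385 -95.04770144  59.        ]
```

Request:
{"name": "jog_arm", "arguments": {
  "commands": [
    [[-0.5, 0, -45], 0],
    [[-0.5, 0, -75], 0],
    [[-0.5, 0, -93], 0],
    [[-0.5, 0, -93], 0],
    [[-0.5, 0, -93], 0]
  ]
}}

```text
t: 11.78
tcp_pos: [544.6, -95.6, 16.4]
tcp_rot: [[-0.981, -0.193, 0.002], [-0.193, 0.981, -0.001], [-0.002, -0.001, -1.0]]
force: [-0.1, 1.4, 0.2]
width: 59.6
```

Request:
{"name": "jog_arm", "arguments": {
  "commands": [
    [[0, 0, 0], 0],
    [[0, 0, 0], 0],
    [[0, 0, 0], 0],
    [[0, 0, 0], 0]
  ],
  "grip": 1,
  "grip_force": 20
}}

```text
t: 12.28
tcp_pos: [544.4, -95.4, 16.2]
tcp_rot: [[-0.981, -0.193, 0.002], [-0.193, 0.981, -0.0], [-0.002, -0.001, -1.0]]
force: [-1.2, 0.5, 5.8]
width: 45.7
```

Request:
{"name": "jog_arm", "arguments": {
  "commands": [
    [[0, 0, 10], 0],
    [[0, 0, 25], 0],
    [[-36, -7, 25], 0],
    [[-71, -13.8, 25], 0],
    [[-71, -13.8, 25], 0],
    [[-71, -13.8, 5], 0],
    [[-71, -13.8, -3], 0],
    [[-71, -13.8, -5], 0],
    [[-71, -13.8, -5], 0],
    [[-71, -13.8, -5], 0]
  ]
}}

```text
t: 13.52
tcp_pos: [473.2, -109.2, 10.6]
tcp_rot: [[-0.981, -0.193, 0.001], [-0.193, 0.981, -0.001], [-0.001, -0.001, -1.0]]
force: [-0.2, -0.3, -1.6]
width: 45.2
```

Run:
```python
from h import *
s=ctrl.get_state();print(s['t'],s['tcp_pos'],s['tcp_rot'][:,1],s['force'],s['moment'],s['width'])
im,c=snap('wrist','w9.png'); im,c=snap('side','s9.png')
cv2.imwrite('pics/c9.png',cv2.resize(im[210:410,230:450,::-1],None,fx=3,fy=3,interpolation=cv2.INTER_CUBIC))
```

```text
13.525 [ 473.16260644 -109.18216183   10.55622681] [-1.92984034e-01  9.81201633e-01 -7.19544032e-04] [-0.24925763 -0.25874533 -1.59233692] [ 0.04725754 -0.0189327   0.00349199] 45.1896740399019
```

View pics/c9.png

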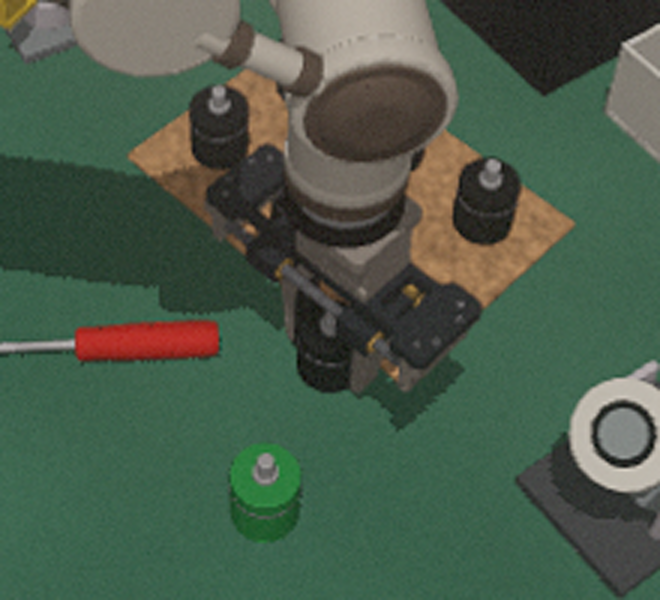

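View pics/w9.png

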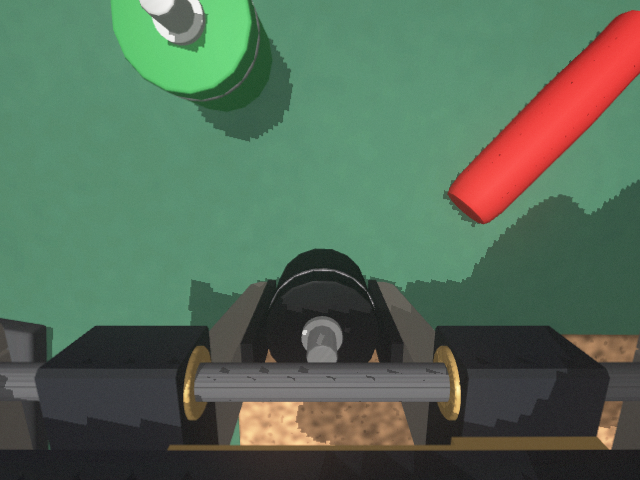

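Request:
{"name": "jog_arm", "arguments": {
  "commands": [
    [[0, 0, 0], 0],
    [[2, 0.4, 0], 0],
    [[2, 0.4, 0], 0],
    [[5.6, 1.1, 2.6], 0],
    [[9.5, 1.8, 4.7], 0],
    [[9.5, 1.8, 4.7], 0]
  ],
  "grip_force": 8
}}

```text
t: 14.38
tcp_pos: [482.1, -106.9, 14.7]
tcp_rot: [[-0.981, -0.193, -0.0], [-0.193, 0.981, 0.0], [0.0, 0.0, -1.0]]
force: [-4.1, -1.3, -0.8]
width: 45.4
```

Run:
```python
from h import *
s=ctrl.get_state();print(s['t'],s['tcp_pos'],s['tcp_rot'][:,1],s['force'],s['moment'],s['width'])
im,c=snap('wrist','w10.png'); 
cv2.imwrite('pics/c10.png',cv2.resize(im[230:380,240:400,::-1],None,fx=4,fy=4,interpolation=cv2.INTER_CUBIC))
```

```text
14.375 [ 482.1415539  -106.88821816   14.74314498] [-1.93008127e-01  9.81197040e-01  4.82179961e-04] [-4.09947327 -1.29945795 -0.78165465] [-0.05407303  0.58441605  0.03333406] 45.39310290645912
```

View pics/c10.png

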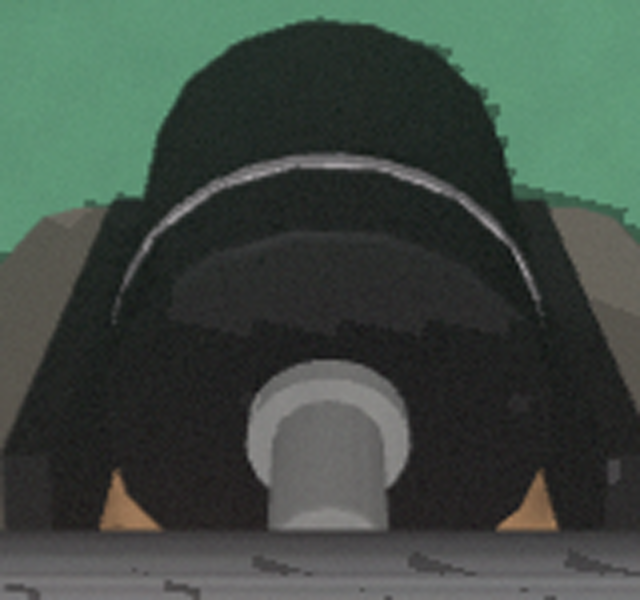

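Request:
{"name": "jog_arm", "arguments": {
  "commands": [
    [[4.1, 0.8, 1.6], 0],
    [[8.5, 1.7, 2.7], 0],
    [[12.9, 2.5, 3.3], 0],
    [[12.9, 2.5, 3.3], 0],
    [[12.9, 2.5, 3.3], 0]
  ]
}}

```text
t: 15.05
tcp_pos: [495.8, -104.9, 18.4]
tcp_rot: [[-0.981, -0.193, 0.002], [-0.193, 0.981, -0.001], [-0.002, -0.001, -1.0]]
force: [-0.3, 1.1, -1.6]
width: 45.7
```

Run:
```python
from h import *
s=ctrl.get_state();print(s['t'],s['tcp_pos'],s['tcp_rot'],s['force'],s['moment'],s['width'])
im,c=snap('wrist','w11.png'); 
cv2.imwrite('pics/c11.png',cv2.resize(im[200:380,230:410,::-1],None,fx=3.3,fy=3.3,interpolation=cv2.INTER_CUBIC))
```

```text
15.05 [ 495.78114548 -104.86484094   18.4438017 ] [[-9.81223694e-01 -1.92864681e-01  1.81023790e-03]
 [-1.92865918e-01  9.81224976e-01 -5.34077324e-04]
 [-1.67324599e-03 -8.73182520e-04 -9.99998219e-01]] [-0.2533912   1.1267316  -1.58289209] [ 0.03065656  0.0897121  -0.00956471] 45.679675177707345
```

View pics/c11.png

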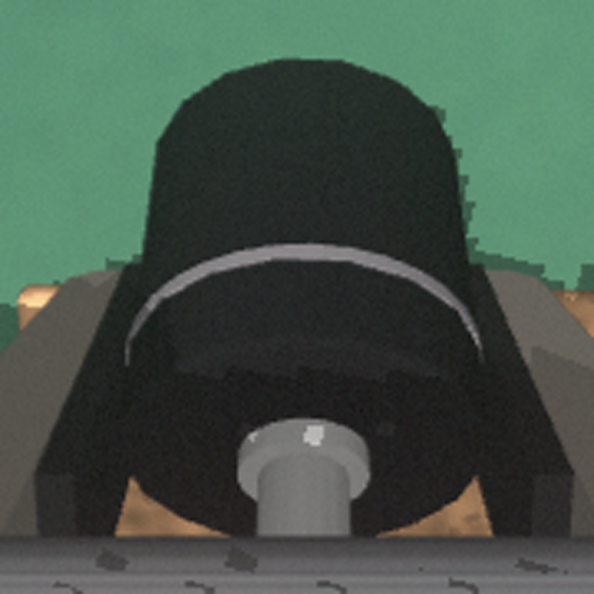

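```bash
cat >> h.py <<'E'
def onplane(c,u,v,p0,n):
    o,d=ray(c,u,v); return o+d*((p0-o)@n)/(d@n)
def prof(c,pts,tcp,yv):
    # returns (s along tool -x/approach horizontal, z) rel to grasp point
    n=np.array([yv[0],yv[1],0]);n/=np.linalg.norm(n); h=np.array([n[1],-n[0],0]); g=np.array(tcp)+[0,0,19]
    return [np.array([(P-g)@h,(P-g)[2]]).round(2) for P in (onplane(c,u,v,g,n) for u,v in pts)]
E
python3 - <<'E'
from h import *
c=load('w8');y=np.array([-.1905,.9817,0])
print([p.round(1) for p in prof(c,[(322.5,210+62/6),(322.5,210+117/6),(322.5,210+143/6)],[543.2,-95.1,-19],y)])
c=load('w11');yv=[-.1929,.9812,0]
P=prof(c,[(323.9,217.6),(323.5,276.4),(323.9,302.4),(322,335)],[495.8,-104.9,18.4],yv);print(P)
d=P[2]-P[0];print(np.linalg.norm(d),np.degrees(np.arctan2(d[0],d[1])))
d=P[1]-P[0];print(np.linalg.norm(d),np.degrees(np.arctan2(d[0],d[1])))
E
```

```text
[array([-26.4,  32.6]), array([-20.5,  34.8]), array([-17.7,  35.8])]
[array([-50.48,  39.01]), array([-24.06,  18.01]), array([-26.46,  49.18]), array([ 3372.39, -6359.  ])]
26.08427303951559 67.05233830326647
33.7493170301267 128.4795167155603
```

```bash
cat >> h.py <<'E'
def feat(c,tcp,yv,th,a,b,s0=0,sg=1):
    # point on the can: a = radial (toward camera side +), b = height above underside; axis passes grasp pt at height H ; th tilt deg away from wrist cam
    pass
def canpt(tcp,yv,th,r,b,H,ds=0):
    n=np.array([yv[0],yv[1],0]);n/=np.linalg.norm(n); x=np.array([n[1],-n[0],0]) # x = tool +x? sign handled by caller
    t=np.radians(th); zz=np.array([0,0,1.]); ax=-x*np.sin(t)+zz*np.cos(t); rad=x*np.cos(t)+zz*np.sin(t)
    return np.array(tcp)+[0,0,19]+x*ds+ax*(b-H)+rad*r
E
python3 - <<'E'
from h import *
c=load('w9'); im=c['im']
cv2.imwrite('pics/c9w.png',cv2.resize(im[230:380,250:400,::-1],None,fx=4,fy=4,interpolation=cv2.INTER_CUBIC))
yv=[-.193,.981,0];yw=[.193,-.981,0]
for y in(yv,yw):
  for r,b in((23,0),(23,50),(0,53),(8,53)): print(y[0],r,b,proj(c,canpt([473.16,-109.18,10.56],y,0,r,b,29))[0])
E
```

```text
-0.193 23 0 [323.09948454 330.6012713 ]
-0.193 23 50 [323.43886884 387.63896776]
-0.193 0 53 [323.5721076  340.50501518]
-0.193 8 53 [323.53440739 358.99255163]
0.193 23 0 [323.23506445 248.63522359]
0.193 23 50 [323.65182185 281.51910767]
0.193 0 53 [323.5721076  340.50501518]
0.193 8 53 [323.61084374 321.47411203]
```

View pics/c9w.png

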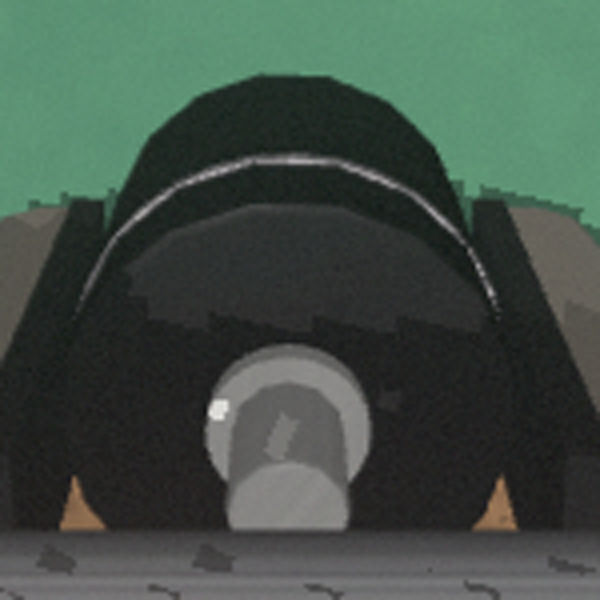

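```bash
cat >> h.py <<'E'
from scipy.optimize import least_squares
def fit(c,tcp,yw,obs,free=('th','H')):
    # obs: list of (r,b,row)
    def f(p): return [proj(c,canpt(tcp,yw,p[0],r,b,p[1]))[0,1]-v for r,b,v in obs]
    s=least_squares(f,[30,29]); return s.x,s.fun
E
python3 - <<'E'
from h import *
c=load('w9');yw=[.193,-.981,0]
for b in range(34,48,2): print(b,proj(c,canpt([473.16,-109.18,10.56],yw,0,23,b,29))[0,1])
c=load('w11'); tcp=[495.78,-104.86,18.44]
for th in(25,30,35,40): print(th,[proj(c,canpt(tcp,yw,th,r,b,29))[0,1].round(1) for r,b in((23,0),(23,37),(23,50),(8,53),(8,50))])
print(fit(c,tcp,yw,[(23,0,217.6),(23,37,276.4),(23,50,302.4)]))
E
```

```text
34 268.721445813
36 270.17693838779644
38 271.67041185610213
40 273.20337154695414
42 274.77740334945423
44 276.3941791711755
46 278.055462846148
25 [np.float64(234.5), np.float64(291.5), np.float64(317.4), np.float64(348.8), np.float64(342.3)]
30 [np.float64(233.0), np.float64(296.6), np.float64(324.9), np.float64(353.4), np.float64(346.5)]
35 [np.float64(232.2), np.float64(301.9), np.float64(332.4), np.float64(357.6), np.float64(350.4)]
40 [np.float64(231.9), np.float64(307.3), np.float64(339.7), np.float64(361.3), np.float64(353.9)]
(array([31.02449782, 39.75287394]), array([-0.01589749,  0.06341719, -0.04573222]))
```

Run:
```python
from h import *
yw=[.193,-.981,0]
c=load('w11'); tcp=[495.78,-104.86,18.44]
obs=[(23,0,217.6),(23,35.5,276.4),(23,50,302.4),(8,53,200+418/3.3)]
# nut near top rim: far? use (8,50..53)
def f(p): return [proj(c,canpt(tcp,yw,p[0],r,b,p[1],p[2]))[0,1]-v for r,b,v in obs]
s=least_squares(f,[30,35,0]);print(s.x,s.fun, np.sqrt(np.diag(np.linalg.inv(s.jac.T@s.jac))))
print('bottom corner low',canpt(tcp,yw,s.x[0],-23,0,s.x[1],s.x[2]))
```

```text
[ 36.21923953  56.39727732 -13.5254772 ] [ 0.40357761 -1.21873566  0.98416953 -0.17936727] [1.65264669 4.46811092 3.8819294 ]
bottom corner low [ 494.56054607 -105.09991295  -21.6493391 ]
```

Run:
```python
from h import *
yw=[.193,-.981,0]
c=load('w11'); tcp=[495.78,-104.86,18.44]
obs=[(23,0,217.6),(23,35.5,276.4),(23,50,302.4)]
for H in(24,26,28,29,30,32):
    def f(p): return [proj(c,canpt(tcp,yw,p[0],r,b,H,p[1]))[0,1]-v for r,b,v in obs]
    s=least_squares(f,[30,0]);print(H,s.x,s.fun,canpt(tcp,yw,s.x[0],-23,0,H,s.x[1])[[0,2]])
im=load('w11')['im'];cv2.imwrite('pics/c11b.png',cv2.resize(im[200:400,180:460,::-1],None,fx=2.8,fy=2.8))
ctrl_=ctrl.get_state();print(ctrl_['width'])
snap('side','s11.png');snap('top','t11.png')
im=load('s11')['im'];cv2.imwrite('pics/s11c.png',cv2.resize(im[230:370,270:410,::-1],None,fx=4,fy=4,interpolation=cv2.INTER_CUBIC))
```

```text
24 [26.66815542 10.42031067] [ 0.67699897 -2.18970102  1.50547981] [495.15324856   5.67018132]
26 [27.27116385  9.15387091] [ 0.65250259 -2.12184965  1.46239563] [495.16810259   3.79130109]
28 [27.87285958  7.85709149] [ 0.62888508 -2.0558307   1.42026512] [495.17588253   1.93560282]
29 [28.1731743   7.19748852] [ 0.6173929  -2.02348627  1.39954848] [495.17712928   1.01661047]
30 [28.47311158  6.53049947] [ 0.60610501 -1.99157418  1.37905921] [4.95176620e+02 1.03607141e-01]
32 [29.07178956  5.17463673] [ 0.58412135 -1.92901421  1.33875032] [495.17035246  -1.70418774]
46.15982804123367
```

View pics/s11c.png

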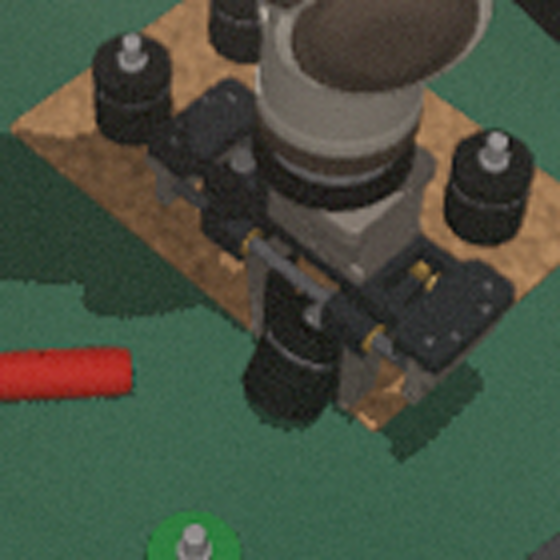

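Request:
{"name": "jog_arm", "arguments": {
  "commands": [
    [[-2, -0.4, 2], 0],
    [[-14, -2.7, 2], 0],
    [[-20, -3.9, 0], 0],
    [[-24, -4.7, -4], 0],
    [[-24, -4.7, -6], 0],
    [[-24, -4.7, -8], 0],
    [[-24, -4.7, -9], 0],
    [[-24, -4.7, -9], 0]
  ]
}}

```text
t: 16.2
tcp_pos: [472.4, -110.0, 10.9]
tcp_rot: [[-0.981, -0.192, 0.003], [-0.192, 0.981, -0.001], [-0.003, -0.002, -1.0]]
force: [-0.3, 0.7, 10.7]
width: 45.8
```

Run:
```python
from h import *
s=ctrl.get_state();print(s['t'],s['tcp_pos'],s['force'],s['moment'],s['width'])
im,c=snap('wrist','w12.png'); 
cv2.imwrite('pics/c12.png',cv2.resize(im[200:380,230:410,::-1],None,fx=3.3,fy=3.3,interpolation=cv2.INTER_CUBIC))
```

```text
16.2 [ 472.4201829  -110.01603908   10.88554578] [-0.33849499  0.70178015 10.71895317] [ 0.41683082  0.28554068 -0.05287505] 45.81959950057044
```

View pics/c12.png

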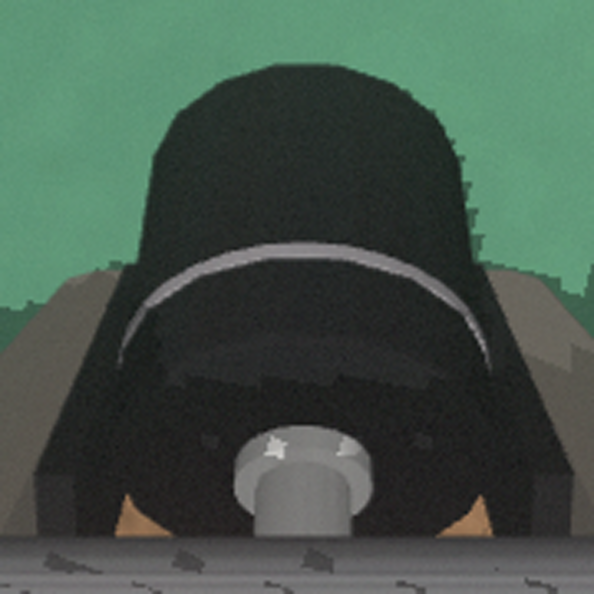

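Request:
{"name": "jog_arm", "arguments": {
  "commands": [
    [[0, 0, 0], 0],
    [[0, 0, 0], 0]
  ],
  "grip_force": 3
}}

```text
t: 16.5
tcp_pos: [471.4, -109.9, 9.7]
tcp_rot: [[-0.981, -0.193, 0.001], [-0.193, 0.981, -0.001], [-0.001, -0.001, -1.0]]
force: [-0.3, -0.3, 3.8]
width: 46.1
```

Request:
{"name": "jog_arm", "arguments": {
  "commands": [
    [[0, 0, -1], 0],
    [[0, 0, -2], 0],
    [[0, 0, -2], 0]
  ]
}}

```text
t: 16.88
tcp_pos: [470.8, -109.4, 6.9]
tcp_rot: [[-0.981, -0.193, -0.0], [-0.193, 0.981, -0.0], [0.0, -0.0, -1.0]]
force: [-1.3, -1.0, 3.4]
width: 45.8
```

Request:
{"name": "jog_arm", "arguments": {
  "commands": [
    [[0, 0, 0], 0],
    [[0, 0, 0], 0],
    [[0, 0, 0], 0],
    [[0, 0, 0], 0]
  ],
  "grip": 0.4
}}

```text
t: 17.38
tcp_pos: [470.8, -109.3, 7.0]
tcp_rot: [[-0.981, -0.193, -0.0], [-0.193, 0.981, 0.0], [0.0, 0.0, -1.0]]
force: [-0.6, 0.6, 0.3]
width: 55.5
```

Run:
```python
from h import *
s=ctrl.get_state();print(s['t'],s['tcp_pos'],s['force'],s['moment'],s['width'])
im,c=snap('wrist','w13.png'); 
cv2.imwrite('pics/c13.png',cv2.resize(im[200:380,230:410,::-1],None,fx=3.3,fy=3.3,interpolation=cv2.INTER_CUBIC))
```

```text
17.375 [ 470.82203914 -109.26746698    6.95737644] [-0.57745795  0.58352363  0.26275651] [0.01892132 0.02950163 0.00768071] 55.453503471370055
```

View pics/c13.png

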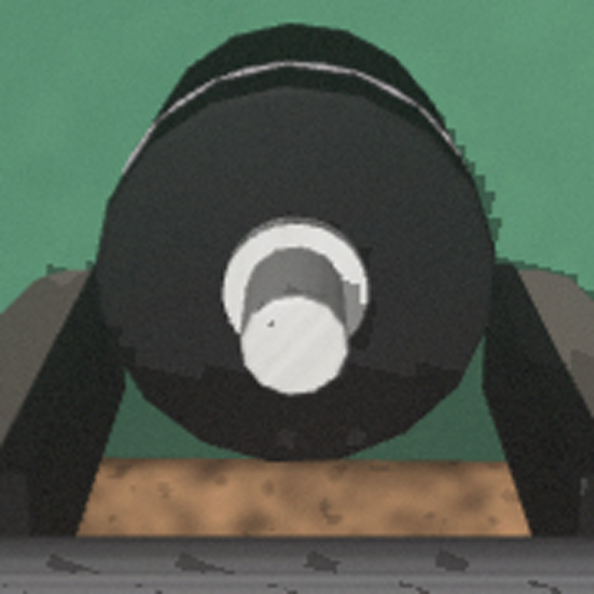

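Run:
```python
from h import *
c=load('w13')
st=onz(c,230+294/3.3,200+343/3.3,68);nt=onz(c,230+294.5/3.3,200+287/3.3,53)
tcp=np.array([470.82,-109.27]);n=np.array([.981,.193]);l=np.array([-.193,.981])
for p in(st,nt): print(p,(p[:2]-tcp)@n,(p[:2]-tcp)@l,p[:2]@n)
for u in(150,294,450): q=onz(c,230+u/3.3,200+460/3.3,6); print('edge',q,q[:2]@n)
```

```text
[ 448.78048853 -115.25590069   68.        ] -22.77603958374273 -1.6185428627008442 418.00927041625727
[ 448.56981243 -115.34838306   53.        ] -23.000561939714398 -1.6686075829623168 417.78474806028555
edge [ 498.54202116 -129.08729911    6.        ] 464.15587402737395
edge [ 494.14846549 -106.83873992    6.        ] 464.13976784228066
edge [489.39954885 -82.73592836   6.        ] 464.1329232449411
```

Request:
{"name": "jog_arm", "arguments": {
  "commands": [
    [[0, 0, 17], 0],
    [[-22.1, -6, 17], 0],
    [[-22.1, -6, 17], 0],
    [[-22.1, -6, 17], 0]
  ]
}}

```text
t: 17.92
tcp_pos: [449.6, -115.5, 24.8]
tcp_rot: [[-0.981, -0.193, 0.001], [-0.193, 0.981, -0.0], [-0.001, -0.001, -1.0]]
force: [0.4, 0.7, -0.3]
width: 54.6
```

Request:
{"name": "jog_arm", "arguments": {
  "commands": [
    [[0, 0, 0], 0],
    [[0, 0, 0], 0],
    [[0, 0, 0], 0],
    [[0, 0, 1], 0],
    [[11, 2.1, 1], 0],
    [[22, 4.3, 1], 0],
    [[22, 4.3, 1], 0]
  ],
  "grip": 1,
  "grip_force": 12
}}

```text
t: 18.8
tcp_pos: [471.9, -111.0, 25.2]
tcp_rot: [[-0.981, -0.194, 0.001], [-0.194, 0.981, -0.0], [-0.0, -0.0, -1.0]]
force: [0.0, -0.0, -1.5]
width: 45.9
```

Run:
```python
from h import *
s=ctrl.get_state();print(s['t'],s['tcp_pos'],s['tcp_rot'][:,1],s['force'],s['moment'],s['width'])
im,c=snap('wrist','w14.png'); 
cv2.imwrite('pics/c14.png',cv2.resize(im[200:380,230:410,::-1],None,fx=3.3,fy=3.3,interpolation=cv2.INTER_CUBIC))
yw=[.193,-.981,0]
for r,b in((23,0),(23,50),(8,53),(0,68)): print(r,b,proj(c,canpt(s['tcp_pos'],yw,0,r,b,43))[0])
```

```text
18.8 [ 471.88259928 -111.02164478   25.17397184] [-1.93725426e-01  9.81055713e-01 -3.84976172e-04] [ 0.026307   -0.01042461 -1.49496986] [ 0.04513785  0.00297071 -0.02354288] 45.933268971407756
23 0 [323.18816297 242.36291401]
23 50 [323.59433535 270.20121448]
8 53 [323.53401237 306.63982094]
0 68 [323.64922906 341.80565084]
```

View pics/c14.png

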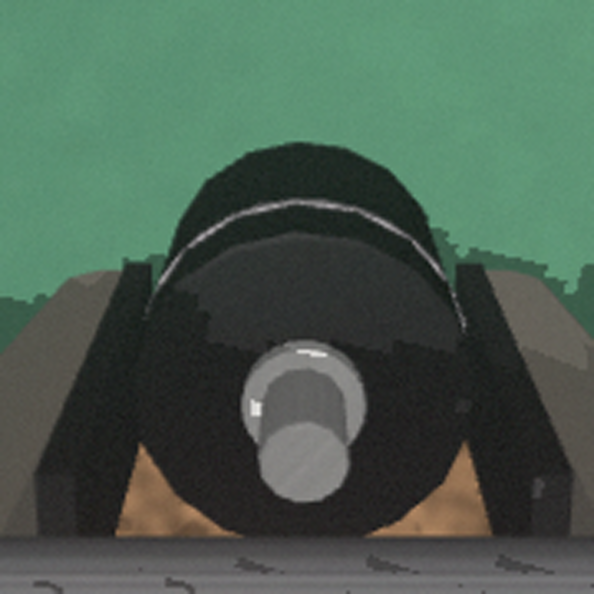

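Request:
{"name": "jog_arm", "arguments": {
  "commands": [
    [[1, 0.2, 0], 0],
    [[3.6, 0.7, 1.1], 0],
    [[6.3, 1.2, 2.0], 0],
    [[9.1, 1.8, 3.0], 0],
    [[11.9, 2.3, 3.8], 0],
    [[11.9, 2.3, 3.8], 0]
  ]
}}

```text
t: 19.6
tcp_pos: [482.2, -108.7, 29.0]
tcp_rot: [[-0.981, -0.193, -0.002], [-0.193, 0.981, 0.0], [0.002, 0.001, -1.0]]
force: [-5.6, 0.0, 3.6]
width: 45.7
```

Run:
```python
from h import *
s=ctrl.get_state();print(s['t'],s['tcp_pos'],s['tcp_rot'][:,1],s['force'],s['moment'],s['width'])
im,c=snap('wrist','w15.png'); 
cv2.imwrite('pics/c15.png',cv2.resize(im[200:380,230:410,::-1],None,fx=3.3,fy=3.3,interpolation=cv2.INTER_CUBIC))
yw=[.193,-.981,0]
for th in(8,14,20): print([proj(c,canpt(s['tcp_pos'],yw,th,r,b,43))[0,1].round(1) for r,b in((23,0),(23,35.5),(23,50),(8,53),(0,68))])
```

```text
19.6 [ 482.22774936 -108.67727471   28.97658758] [-1.93184821e-01  9.81162243e-01  5.27946363e-04] [-5.61030431  0.00642481  3.63603421] [ 0.06177709  0.98440682 -0.03734915] 45.719741168871735
[np.float64(233.5), np.float64(260.6), np.float64(275.1), np.float64(310.7), np.float64(349.4)]
[np.float64(227.4), np.float64(261.5), np.float64(279.7), np.float64(314.0), np.float64(354.7)]
[np.float64(221.8), np.float64(263.1), np.float64(284.8), np.float64(317.3), np.float64(359.3)]
```

View pics/c15.png

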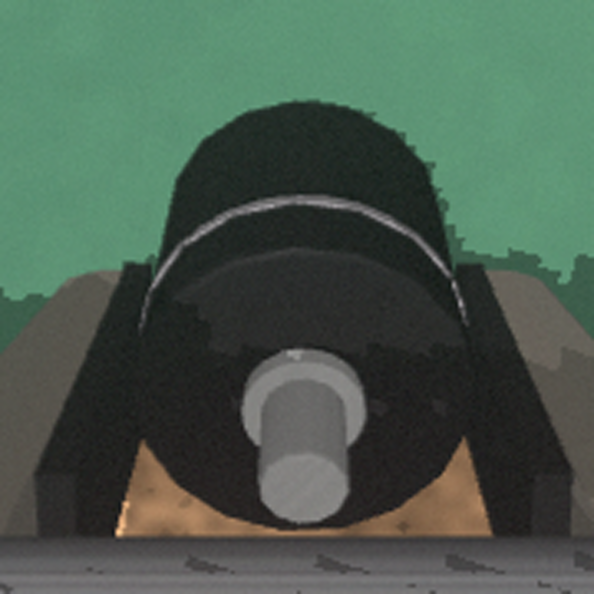

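Request:
{"name": "jog_arm", "arguments": {
  "commands": [
    [[2.9, 0.6, 0.6], 0],
    [[5.7, 1.2, 1.1], 0],
    [[8.6, 1.8, 1.3], 0],
    [[11.5, 2.3, 1.5], 0],
    [[14.4, 2.9, 1.3], 0],
    [[17.3, 3.5, 1.1], 0],
    [[17.3, 3.5, 1.1], 0],
    [[17.3, 3.5, 1.1], 0]
  ]
}}

```text
t: 20.65
tcp_pos: [500.4, -105.4, 30.0]
tcp_rot: [[-0.981, -0.193, 0.001], [-0.193, 0.981, -0.0], [-0.001, -0.001, -1.0]]
force: [-1.1, -0.7, 1.8]
width: 45.6
```

Run:
```python
from h import *
s=ctrl.get_state();print(s['t'],s['tcp_pos'],s['tcp_rot'][:,1],s['force'],s['moment'],s['width'])
im,c=snap('wrist','w16.png'); 
cv2.imwrite('pics/c16.png',cv2.resize(im[200:380,230:410,::-1],None,fx=3.3,fy=3.3,interpolation=cv2.INTER_CUBIC))
yw=[.193,-.981,0]
for th in(25,30,35,40): print([proj(c,canpt(s['tcp_pos'],yw,th,r,b,43))[0,1].round(1) for r,b in((23,0),(23,35.5),(23,50),(8,53),(0,68))])
```

```text
20.65 [ 500.39923889 -105.43820821   29.98562131] [-1.92837858e-01  9.81230469e-01 -5.71874059e-04] [-1.10132755 -0.66326385  1.77856367] [-0.06018248  0.23655175 -0.01420214] 45.595955942568175
[np.float64(217.6), np.float64(265.0), np.float64(289.6), np.float64(320.2), np.float64(362.9)]
[np.float64(213.9), np.float64(267.2), np.float64(294.5), np.float64(322.8), np.float64(365.8)]
[np.float64(210.8), np.float64(269.9), np.float64(299.6), np.float64(325.4), np.float64(368.2)]
[np.float64(208.3), np.float64(273.0), np.float64(304.9), np.float64(327.9), np.float64(370.1)]
```

View pics/c16.png

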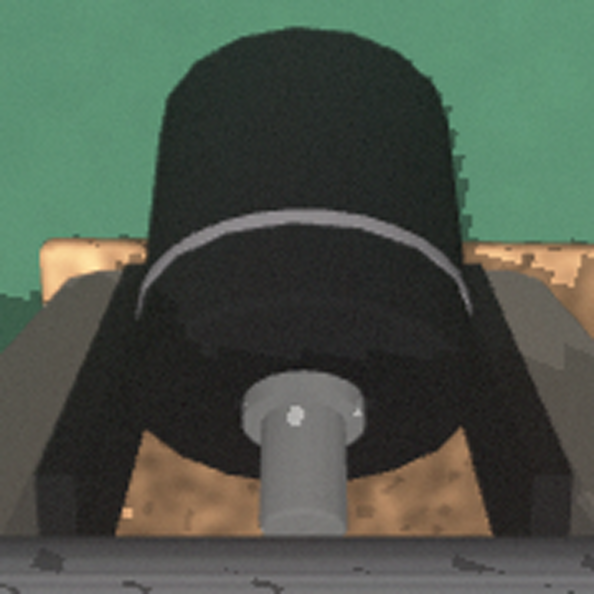

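```bash
cat >> h.py <<'E'
def fit3(c,tcp,yw,obs,x0=(33,43,0)):
    def f(p): return [proj(c,canpt(tcp,yw,p[0],r,b,p[1],p[2]))[0,1]-v for r,b,v in obs]+[(p[1]-43)/6]
    s=least_squares(f,x0); return s.x.round(2),s.fun.round(2),np.sqrt(np.diag(np.linalg.inv(s.jac.T@s.jac))).round(2)
E
python3 - <<'E'
from h import *
yw=[.193,-.981,0]
c=load('w14');print(fit3(c,[471.88,-111.02,25.17],yw,[(23,0,243),(23,35.5,200+203/3.3),(23,50,271.5),(0,68,200+461/3.3),(-23,50,200+543/3.3)],(0,43,0)))
c=load('w15');print(fit3(c,[482.23,-108.68,28.98],yw,[(23,0,230.3),(23,35.5,259.4),(23,50,275.5),(0,68,347.6),(-23,50,200+528/3.3)],(10,43,0)))
c=load('w16');t=[500.4,-105.44,29.99]
x=fit3(c,t,yw,[(23,0,208.2),(23,35.5,265.2),(23,50,290.3),(8,50,312.7),(5.5,68,354),(-23,50,345.5)]);print(x)
p=x[0];print(canpt(t,yw,p[0],-23,0,p[1],p[2]))
E
```

```text
(array([ 0.73, 49.5 , -2.48]), array([-0.01, -0.08, -0.22,  0.16,  0.17,  1.08]), array([0.68, 1.58, 0.72]))
(array([10.93, 47.84, -1.66]), array([-0.25,  0.24, -0.17, -0.06,  0.26,  0.81]), array([0.69, 1.48, 0.9 ]))
(array([33.48, 47.76, -1.57]), array([ 0.18, -1.33,  1.49, -0.63, -0.17,  0.47,  0.79]), array([0.69, 1.56, 1.38]))
[ 494.91239026 -106.51962149   -3.53344101]
```

Run:
```python
from h import *
yw=[.193,-.981,0]
D={'w14':([471.88,-111.02,25.17],[(23,0,243),(23,35.5,200+203/3.3),(23,50,271.5),(0,68,200+461/3.3),(-23,50,200+543/3.3)]),
'w15':([482.23,-108.68,28.98],[(23,0,230.3),(23,35.5,259.4),(23,50,275.5),(0,68,347.6),(-23,50,200+528/3.3)]),
'w16':([500.4,-105.44,29.99],[(23,0,208.2),(23,35.5,265.2),(23,50,290.3),(8,50,312.7),(5.5,68,354),(-23,50,345.5)])}
for k,(t,obs) in D.items():
  c=load(k)
  for H in (43,45):
    def f(p): return [proj(c,canpt(t,yw,p[0],r,b,H,p[1]))[0,1]-v for r,b,v in obs]
    s=least_squares(f,[20,0]);print(k,H,s.x.round(2),s.fun.round(2))
im=load('w16')['im'];cv2.imwrite('pics/c16b.png',cv2.resize(im[255:365,265:380,::-1],None,fx=6,fy=6,interpolation=cv2.INTER_CUBIC))
```

```text
w14 43 [-0.35  0.25] [-0.68 -1.59 -2.07  1.16  3.33]
w14 45 [-0.01 -0.57] [-0.48 -1.12 -1.48  0.85  2.32]
w15 43 [10.15  1.13] [-1.15 -0.99 -1.43  1.14  2.57]
w15 45 [ 1.048e+01 -1.000e-02] [-0.78 -0.47 -0.9   0.64  1.59]
w16 43 [32.89  2.58] [-1.45 -2.4   0.91 -0.3   1.28  2.19]
w16 45 [33.14  0.84] [-0.75 -1.95  1.16 -0.44  0.66  1.46]
```

View pics/c16b.png

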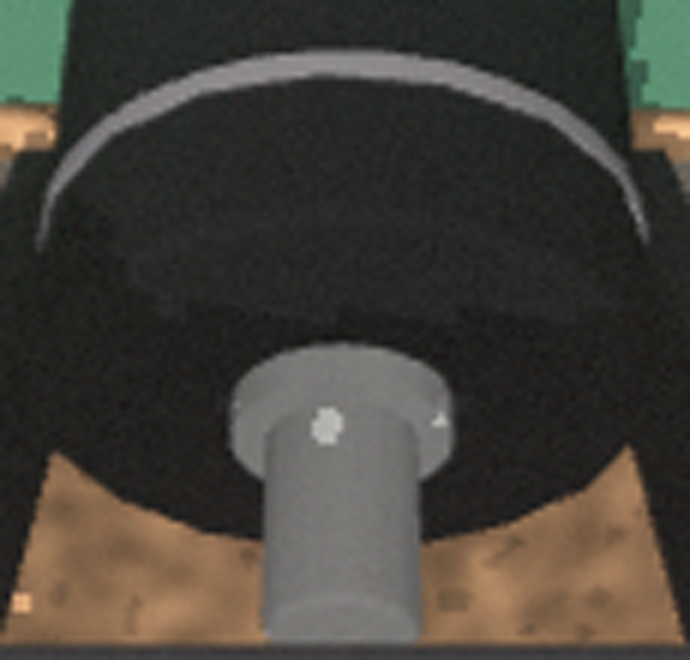

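Request:
{"name": "jog_arm", "arguments": {
  "commands": [
    [[1.1, 0.2, 0], 0],
    [[2.2, 0.4, -0.1], 0],
    [[2.2, 0.4, -0.1], 0],
    [[2.2, 0.4, -0.1], 0]
  ]
}}

```text
t: 21.2
tcp_pos: [502.2, -104.9, 29.8]
tcp_rot: [[-0.981, -0.193, -0.0], [-0.193, 0.981, -0.0], [0.0, -0.0, -1.0]]
force: [-2.0, -0.9, 1.1]
width: 45.6
```

Request:
{"name": "jog_arm", "arguments": {
  "commands": [
    [[0, 0, 0], 0],
    [[0, 0, 0], 0],
    [[0, 0, 15], 0],
    [[0, 0, 40], 0],
    [[0, 0, 70], 0],
    [[0, 0, 80], 0],
    [[0, 0, 80], 0],
    [[0, 0, 80], 0]
  ],
  "grip_force": 45
}}

```text
t: 22.2
tcp_pos: [501.5, -104.4, 108.7]
tcp_rot: [[-0.981, -0.193, -0.002], [-0.193, 0.981, 0.001], [0.002, 0.001, -1.0]]
force: [-0.2, 1.1, -1.5]
width: 45.0
```

Run:
```python
from h import *
s=ctrl.get_state();print(s['t'],s['tcp_pos'],s['tcp_rot'][:,1],s['force'],s['moment'],s['width'])
im,c=snap('wrist','w17.png'); 
cv2.imwrite('pics/c17.png',cv2.resize(im[200:370,240:410,::-1],None,fx=4,fy=4,interpolation=cv2.INTER_CUBIC)[:600])
cv2.imwrite('pics/c17.png',cv2.resize(im[200:350,240:410,::-1],None,fx=4,fy=4,interpolation=cv2.INTER_CUBIC)[:600])
im,_=snap('side','s17.png');cv2.imwrite('pics/s17c.png',cv2.resize(im[220:360,260:400,::-1],None,fx=4,fy=4,interpolation=cv2.INTER_CUBIC))
```

```text
22.2 [ 501.48768694 -104.41303379  108.72283782] [-0.19284638  0.98122805  0.00133932] [-0.19093789  1.11794358 -1.48505228] [ 0.06544402 -0.02560377  0.01336659] 45.019900044845265
```

View pics/c17.png

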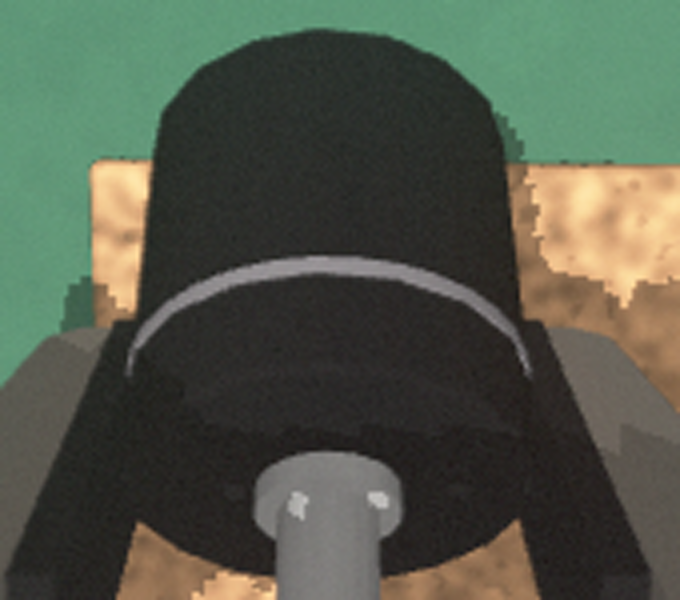

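View pics/s17c.png

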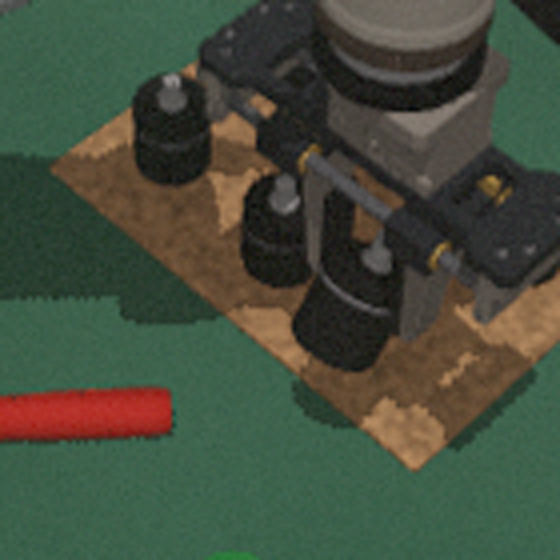

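Run:
```python
from h import *
yw=[.193,-.981,0]
t=[501.49,-104.41,108.72];c=load('w17')
obs=[(23,0,207.1),(23,35.5,266),(23,50,292),(8,50,313),(-23,50,344.5)]
for H in (42,43,45,47):
    def f(p): return [proj(c,canpt(t,yw,p[0],r,b,H,p[1]))[0,1]-v for r,b,v in obs]
    s=least_squares(f,[20,0]);print(H,s.x.round(2),s.fun.round(2))
```

```text
42 [34.96  3.35] [-1.83 -2.15  1.38  0.52  2.32]
43 [34.99  2.48] [-1.47 -2.02  1.35  0.36  1.97]
45 [35.08  0.75] [-0.76 -1.77  1.31  0.05  1.29]
47 [35.17 -0.98] [-0.07 -1.51  1.27 -0.25  0.62]
```

Request:
{"name": "jog_arm", "arguments": {
  "commands": [
    [[0, 0, 60], -10],
    [[0, 0, 110], -20],
    [[-10, -30, 150], -30],
    [[-20, -60, 150], -40],
    [[-30, -90, 150], -50],
    [[-40, -120, 150], -60],
    [[-48, -150, 150], -70],
    [[-48, -180, 150], -80],
    [[-48, -200, 150], -90],
    [[-48, -200, 150], -100],
    [[-48, -200, 150], -110],
    [[-48, -200, 150], -120]
  ]
}}

```text
t: 23.8
tcp_pos: [453.9, -304.7, 258.7]
tcp_rot: [[0.329, 0.944, -0.001], [0.944, -0.329, 0.002], [0.001, -0.002, -1.0]]
force: [-0.2, 0.1, -2.0]
width: 45.3
```

Request:
{"name": "jog_arm", "arguments": {
  "commands": [
    [[0, 0, 0], -10],
    [[0, 0, 0], -20],
    [[0, 0, 0], -30],
    [[0, 0, 0], -40],
    [[0, 0, 0], -50],
    [[0, 0, 0], -60],
    [[0, 0, 0], -70.2],
    [[0, 0, 0], -70.2],
    [[0, 0, 0], -70.2]
  ]
}}

```text
t: 24.92
tcp_pos: [454.1, -304.7, 259.3]
tcp_rot: [[1.0, 0.019, -0.001], [0.019, -1.0, 0.001], [-0.001, -0.001, -1.0]]
force: [0.0, 0.0, -1.1]
width: 45.1
```

Run:
```python
from h import *
s=ctrl.get_state();print(s['t'],s['tcp_pos'],s['tcp_rot'],s['force'],s['joint_pos'],s['width'])
im,c=snap('wrist','w18.png');im,_=snap('side','s18.png')
cv2.imwrite('pics/s18c.png',cv2.resize(im[180:420,310:500,::-1],None,fx=2.5,fy=2.5,interpolation=cv2.INTER_CUBIC))
```

```text
24.925 [ 454.10928886 -304.70537597  259.31994881] [[ 9.99820091e-01  1.89548214e-02 -7.07955051e-04]
 [ 1.89553901e-02 -9.99820006e-01  8.05557769e-04]
 [-6.92558420e-04 -8.18832405e-04 -9.99999425e-01]] [ 0.0330995   0.0250409  -1.10731547] [-8.12063744e-01  5.86926411e-02  1.61666544e+00  4.06741003e-05
  1.46730625e+00  7.39772113e-01] 45.11489652601786
```

View pics/s18c.png

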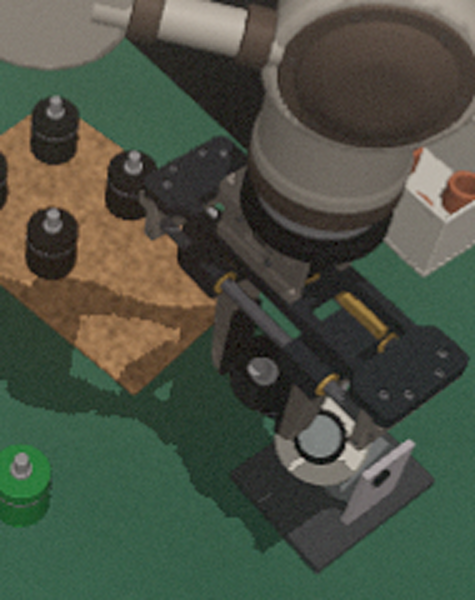

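View pics/w18.png

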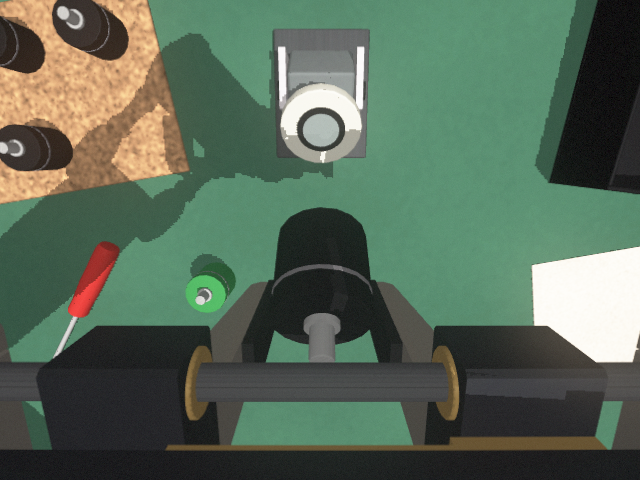

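Run:
```python
from h import *
im=load('w18')['im']
cv2.imwrite('pics/c18.png',cv2.resize(im[20:170,260:380,::-1],None,fx=5,fy=5,interpolation=cv2.INTER_CUBIC)[:,:600])
```

```text
(no output)
```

View pics/c18.png

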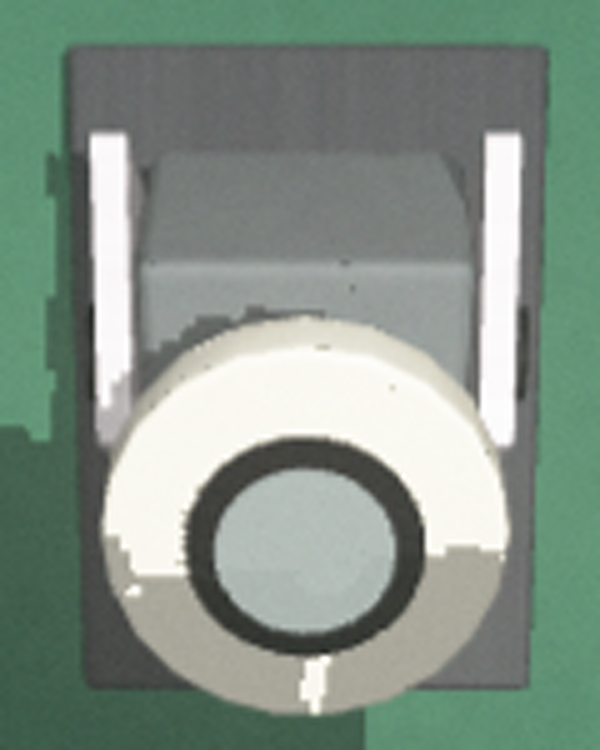

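Run:
```python
from h import *
c=load('w18');s=load('side0');t=load('top0')
P=lambda u,v,z:onz(c,260+u/5,20+v/5,z)
for z in (6,8,10,12):
    a,b,d,e=[P(u,v,z) for u,v in((72,47),(547,47),(528,688),(85,688))]
    m=(a+b+d+e)/4
    az=[np.degrees(np.arctan2(*(p-q)[[1,0]])) for p,q in((a,e),(b,d))]; az2=[np.degrees(np.arctan2(*(np.array([-(p-q)[1],(p-q)[0]])[[1,0]]))) for p,q in((b,a),(d,e))]
    print(z,m.round(1),[np.linalg.norm(x-y).round(1) for x,y in((a,b),(b,d),(d,e),(e,a))],np.round(az,2),np.round(az2,2))
L=ray(c,321,130.0); print(P(305,550,115),P(305,550,116))
print(tri([L,ray(t,460.4,237.6),ray(s,438,354.5)]))
print('outer ring ctr',P(305,530,115))
```

```text
6 [ 587.2 -302.8    6. ] [np.float64(99.3), np.float64(130.2), np.float64(100.4), np.float64(130.2)] [0.59 1.07] [1.11 1.12]
8 [ 586.9 -302.8    8. ] [np.float64(98.9), np.float64(129.6), np.float64(100.0), np.float64(129.6)] [0.59 1.07] [1.11 1.12]
10 [ 586.6 -302.8   10. ] [np.float64(98.4), np.float64(129.0), np.float64(99.5), np.float64(129.0)] [0.59 1.07] [1.11 1.12]
12 [ 586.3 -302.8   12. ] [np.float64(97.9), np.float64(128.3), np.float64(99.0), np.float64(128.3)] [0.59 1.07] [1.11 1.12]
[ 544.85165018 -303.17701081  115.        ] [ 544.78689229 -303.1801793   116.        ]
(array([ 544.50067096, -303.32767645,  115.65326216]), [np.float64(0.34197122693513643), np.float64(0.47651421281819234), np.float64(0.18486914967038043)])
outer ring ctr [ 547.99392571 -303.1171267   115.        ]
```

Run:
```python
from h import *
im=load('w18')['im']; g=im[200:350,250:400,::-1]
g=np.clip(255*(g/255.)**0.5,0,255).astype(np.uint8)
cv2.imwrite('pics/c18b.png',cv2.resize(g,None,fx=4,fy=4,interpolation=cv2.INTER_CUBIC))
```

```text
(no output)
```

View pics/c18b.png

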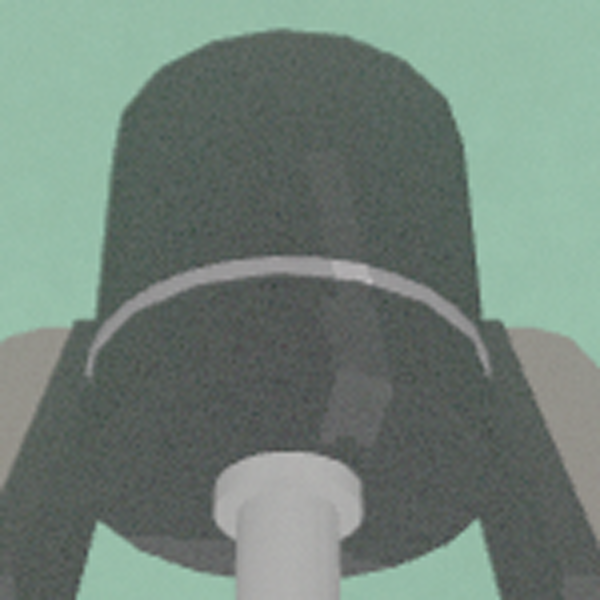

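Request:
{"name": "jog_arm", "arguments": {
  "commands": [
    [[1.3, -0.6, -15], 0],
    [[1.3, -0.6, -28], 0],
    [[1.3, -0.6, -35], 0],
    [[1.3, -0.6, -37.5], 0],
    [[1.3, -0.6, -37.5], 0],
    [[1.3, -0.6, -37.5], 0],
    [[1.3, -0.6, -37.5], 0],
    [[1.3, -0.6, -37.5], 0]
  ]
}}

```text
t: 26.02
tcp_pos: [455.6, -305.5, 222.6]
tcp_rot: [[1.0, 0.016, 0.0], [0.016, -1.0, -0.0], [0.0, 0.0, -1.0]]
force: [0.7, 0.2, -1.6]
width: 45.0
```

Run:
```python
from h import *
for i in range(3):
    s=ctrl.get_state();print(s['t'],s['tcp_pos'],s['force'],s['width'])
    im,c=snap('wrist','w19.png') if i==0 else snap('side','s19.png') if i==1 else snap('top','t19.png')
    if i: 
        a=np.array([-.5735,-.01,.8191]);F=np.array([481.6,-304.4,205.6]);L=np.array([544.6,-303.3,115.5])
        x=np.array([.8191,.0143,.5735]);y=np.cross(a,x)
        pts=[F+23*(np.cos(q)*x+np.sin(q)*y) for q in np.linspace(0,2*np.pi,37)]
        p1=proj(c,pts);p2=proj(c,[p+50*a for p in pts]);p3=proj(c,[F+68*a,F,L])
        sc=4;u0,v0=(350,250) if i==1 else (390,180)
        k=cv2.resize(im[v0:v0+150,u0:u0+150,::-1],None,fx=sc,fy=sc,interpolation=cv2.INTER_CUBIC); cv2.imwrite(f'pics/raw19_{i}.png',k)
        for q,col in((p1,(0,0,255)),(p2,(255,255,0)),(p3,(0,255,0))):
            for uv in q: cv2.circle(k,tuple(int(v) for v in ((uv-[u0,v0]+.5)*sc)),1,col,-1)
        cv2.imwrite(f'pics/ov19_{i}.png',k)
```

```text
26.025 [ 455.6266331  -305.53502941  222.61228209] [ 0.68768983  0.22403709 -1.55020769] 44.97837583444003
26.075 [ 455.61298286 -305.52369253  222.56401543] [ 0.37634315 -0.79225008 -1.33308915] 44.88769757086687
26.125 [ 455.58950321 -305.50925064  222.53532766] [-0.53969573  0.72781823 -1.12433309] 45.05340253302805
```

View pics/ov19_1.png

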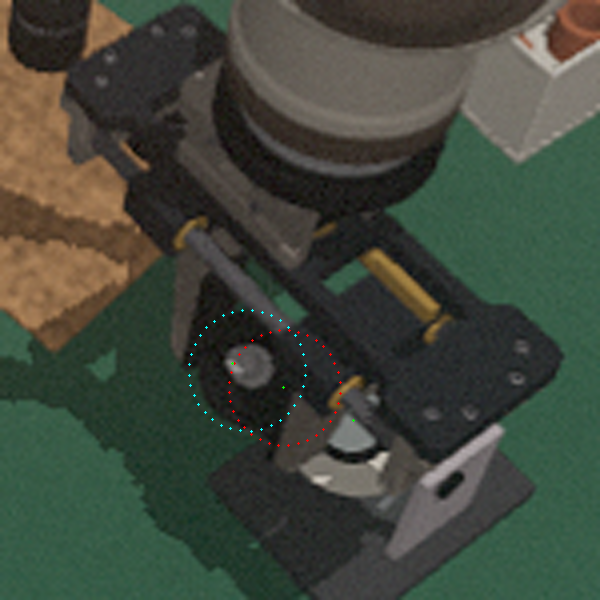

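View pics/raw19_1.png

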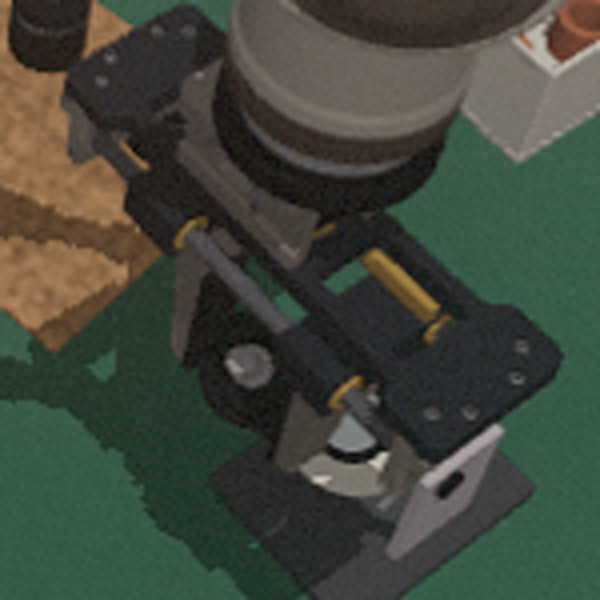

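View pics/ov19_2.png

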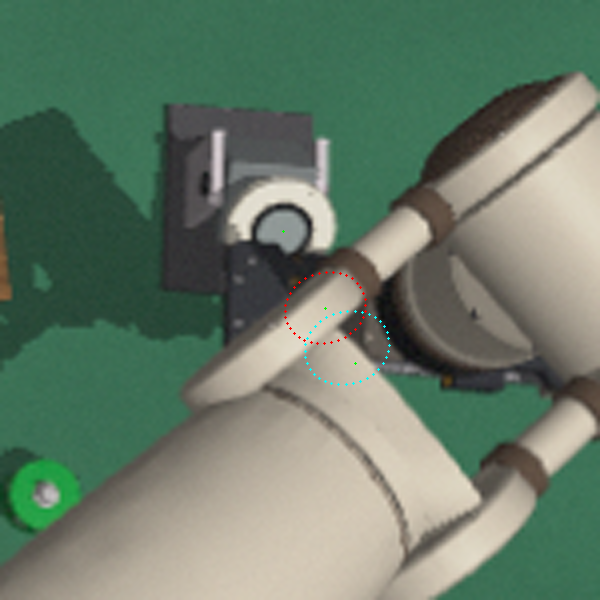

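Run:
```python
from h import *
im=load('s19')['im'];g=im[320:365,390:435,::-1]; g=np.clip(255*(g/255.)**0.5,0,255).astype(np.uint8)
k=cv2.resize(g,None,fx=13,fy=13,interpolation=cv2.INTER_CUBIC)
c=load('s19');a=np.array([-.5735,-.01,.8191]);F=np.array([481.6,-304.4,205.6])
x=np.array([.8191,.0143,.5735]);y=np.cross(a,x)
for R,h,col in((23,0,(0,0,255)),(23,50,(255,255,0)),(8,53,(255,0,255)),(5.5,68,(0,255,0)),(23,34,(0,255,255))):
    for uv in proj(c,[F+a*h+R*(np.cos(q)*x+np.sin(q)*y) for q in np.linspace(0,2*np.pi,73)]): cv2.circle(k,tuple(int(v) for v in ((uv-[390,320]+.5)*13)),1,col,-1)
cv2.imwrite('pics/z19.png',k)
```

```text
(no output)
```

View pics/z19.png

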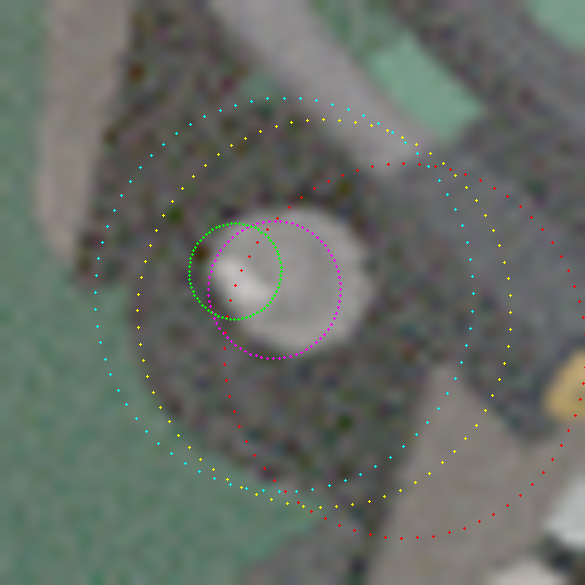

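Run:
```python
from h import *
im=load('s19')['im'].astype(int).sum(2)/3
print(im[330:352,402:424].astype(int))
```

```text
[[ 31  25  27  23  30  22  25  17  28  23  21  29  31  44  58  66  76  83
   86  77  73  68]
 [ 23  32  18  23  21  29  16  22  25  26  21  26  24  27  36  56  64  76
   86  84  64  49]
 [ 29  21  29  30  21  22  30  30  27  27  19  29  23  22  23  44  62  76
   69  54  46  43]
 [ 29  26  30  24  21  29  30  24  21  32  30  26  18  30  21  23  37  53
   47  37  38  43]
 [ 31  26  23  24  28  27  23  28  18  25  26  13  27  23  12  23  28  35
   41  41  46  46]
 [ 35  27  21  24  20  27  25  27  16  23  17  15  16  12  19  18  32  29
   35  35  39  44]
 [ 24   9  27  25  26  11  25  48  53  54  77  67  57  30  19  16  25  27
   32  32  38  43]
 [ 20  18  22  32  23  50  83  82  82  82  82  80  87  76  54  17  22  25
   32  37  32  41]
 [ 23  28  19  28  45  72  88  85  84  81  81  78  75  84  78  44  25  33
   28  34  32  34]
 [ 20  32  26   7  50  83  85  82  82  91  86  79  69  82  94  73  37  30
   20  34  33  32]
 [ 34  25  27  22  82 135 120  86  84  88  84  84  72  71  81  63  25  33
   27  30  38  28]
 [ 34  24  18  24  58 115 136 120  83  90  93  83  73  78  82  84  46  31
   
[... 246 characters left out ...]
4  77  84  92  82  58  19  22
   33  35  31  29]
 [ 30  19  25  34  26  23  37  66  78  86  91  90  90  86  74  33  26  27
   23  21  32  26]
 [ 34  27  29  35  30  34  30  29  39  62  78  83  67  46  36  26  25  24
   27  24  18  31]
 [ 36  35  36  23  30  39  35  23  17  22  39  30  24  25  20  25  21  18
   24  16  34  21]
 [ 28  31  28  36  25  37  26  29  31  24  25  16  28  25  20  30  27  24
   20  26  27  48]
 [ 28  38  33  21  24  30  34  32  25  22  24  22  24  17  26  26  27  23
   21  23  32  51]
 [ 26  27  35  30  27  30  34  35  28  22  23  29  24  32  20  19  22  26
   36  24  35  55]
 [ 32  16  36  24  24  20  29  34  31  27  23  25  20  29  26  27  21  16
   19  26  46  60]]
```

Run:
```python
from h import *
w=dict(load('w19'));s=load('s19');w18=dict(load('w18'));t=load('top0');s0=load('side0')
az=np.radians(1.0); ex=np.array([np.cos(az),np.sin(az),0]);ey=np.array([-np.sin(az),np.cos(az),0]);ez=np.array([0,0,1.])
R=w['attitude'];tcp=np.array([455.6,-305.52,222.56]);g=tcp+[0,0,19]
def cam(c,b): d=dict(c); d['origin']=np.array(c['origin'])+np.array(c['attitude'])@b; return d
fw=[(23,0,207.3),(23,35.5,266),(23,50,292.7),(8,50,313),(-23,50,344.5)]
def res(p,full=False):
    F=p[:3];th=np.radians(p[3]);b=p[4:7];L=p[7:10]
    a=-ex*np.sin(th)+ez*np.cos(th);x=ex*np.cos(th)+ez*np.sin(th)
    r=[]
    cw=cam(w,b)
    for q,h,v in fw:
        uv=proj(cw,F+a*h+x*q)[0]; r+=[(uv[1]-v)/1.0]
    r+=[(proj(cw,F)[0,0]-322.3)/1., (proj(cw,F+a*60)[0,0]-322.0)/1.]
    r+=list((proj(cam(w18,b),L)[0]-[321,130])/.7); r+=list((proj(t,L)[0]-[460.4,237.6])/.7);r+=list((proj(s0,L)[0]-[438,354.5])/.7)
    r+=list((proj(s,F+53*a)[0]-[413.1,341.5])/.4)+list((proj(s,F+68*a)[0]-[409.4,339.8])/.5)
    y=ey
    rim=proj(s,[F+a*h+23*(np.cos(q)*x+np.sin(q)*y) for h in (50,) for q in np.linspace(0,2*np.pi,60)])
    r+=[(rim[:,0].min()-399.7)/.6,(rim[:,1].max()-(320+489/13-.5))/.8]
    r+=list(b/1.5)
    H=(g-F)@a; r+=[(H-43)/1.5]
    r+=[((F-g)@ey-0)/1.0]
    return np.array(r)
x0=np.r_[481.6,-304.4,205.6,35,0,0,0,544.6,-303.3,115.5]
o=least_squares(res,x0);sd=np.sqrt(np.diag(np.linalg.inv(o.jac.T@o.jac)))
print(o.x.round(2));print(sd.round(2));print(o.fun.round(1))
F=o.x[:3];L=o.x[7:10];z=np.array([-np.cos(np.radians(55))*np.cos(az),-np.cos(np.radians(55))*np.sin(az),np.sin(np.radians(55))])
print('target',L+110*z,'move',L+110*z-F)
```

```text
[ 4.8428e+02 -3.0619e+02  2.0688e+02  3.5170e+01  1.1000e-01  2.5000e-01
  2.1200e+00  5.4564e+02 -3.0326e+02  1.1423e+02]
[0.77 0.44 1.01 0.67 0.5  0.74 1.17 0.92 0.64 2.64]
[-1.  -1.6  0.9  0.2  1.2 -0.3  0.3 -0.   0.3 -0.3 -0.8  0.3  0.1 -0.9
 -0.3  0.7  0.4 -1.3 -0.2  0.1  0.2  1.4  1.2 -1.2]
target [ 482.55925537 -304.3595165   204.33868289] move [-1.72541254  1.8316404  -2.54040044]
```

Request:
{"name": "jog_arm", "arguments": {
  "commands": [
    [[-2.2, 1.5, -1.6], 0],
    [[-2.2, 1.5, -1.6], 0],
    [[-2.2, 1.5, -1.6], 0],
    [[-2.2, 1.5, -1.6], 0],
    [[-2.2, 1.5, -1.6], 0],
    [[-2.2, 1.5, -1.6], 0]
  ]
}}

```text
t: 26.92
tcp_pos: [453.4, -304.0, 220.8]
tcp_rot: [[1.0, 0.016, 0.0], [0.016, -1.0, -0.0], [0.0, 0.0, -1.0]]
force: [-0.5, 0.6, -2.7]
width: 45.0
```

Run:
```python
from h import *
s=ctrl.get_state();print(s['t'],s['tcp_pos'],s['tcp_rot'][:,0],s['force'],s['width'])
snap('side','s20.png');snap('wrist','w20.png')
im=load('s20')['im'];g=im[320:365,385:430,::-1]; g=np.clip(255*(g/255.)**0.5,0,255).astype(np.uint8)
k=cv2.resize(g,None,fx=13,fy=13,interpolation=cv2.INTER_CUBIC)
c=load('s20');th=np.radians(35);az=np.radians(1);a=np.array([-np.sin(th)*np.cos(az),-np.sin(th)*np.sin(az),np.cos(th)]);F=np.array([481.8,-304.4,205.5])
x=np.array([np.cos(th),.0143,np.sin(th)]);y=np.cross(a,x)
for R,h,col in((23,0,(0,0,255)),(23,50,(255,255,0)),(8,53,(255,0,255)),(5.5,68,(0,255,0)),(23,34,(0,255,255))):
    for uv in proj(c,[F+a*h+R*(np.cos(q)*x+np.sin(q)*y) for q in np.linspace(0,2*np.pi,73)]): cv2.circle(k,tuple(int(v) for v in ((uv-[385,320]+.5)*13)),1,col,-1)
cv2.imwrite('pics/z20.png',k)
c=load('w20');k=cv2.resize(c['im'][100:400,200:440,::-1],None,fx=2.5,fy=2.5)
for R,h,col in((23,0,(0,0,255)),(23,50,(255,255,0)),(8,53,(255,0,255)),(23,35.5,(0,255,255))):
    for uv in proj(c,[F+a*h+R*(np.cos(q)*x+np.sin(q)*y) for q in np.linspace(0,2*np.pi,73)]): cv2.circle(k,tuple(int(v) for v in ((uv-[200,100]+.5)*2.5)),1,col,-1)
cv2.imwrite('pics/z20w.png',k[:600,:])
im=c['im']
```

```text
26.925 [ 453.36765421 -303.99663912  220.83249303] [9.99870739e-01 1.60780873e-02 2.61043318e-05] [-0.48962708  0.57596575 -2.72442912] 44.991051877546134
```

View pics/z20.png

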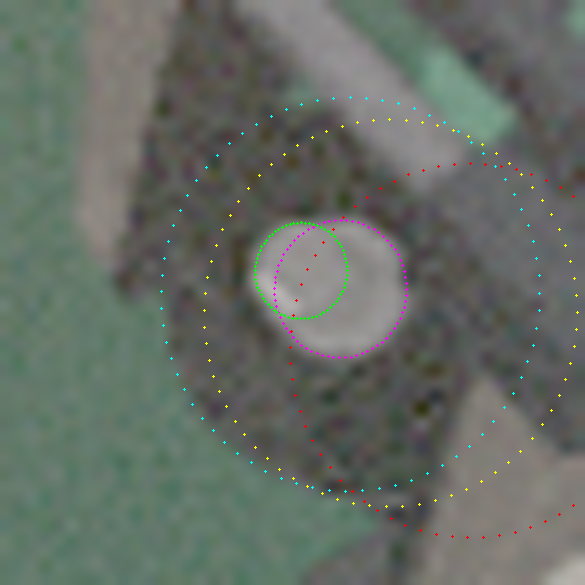

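View pics/z20w.png

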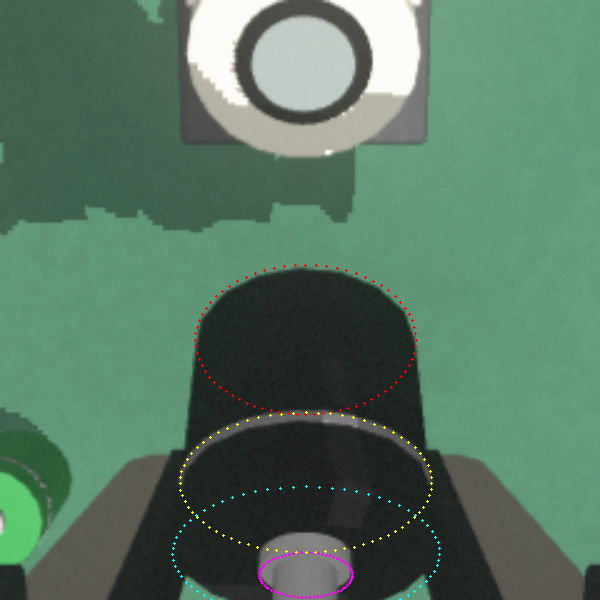

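Run:
```python
from h import *
print(tri([ray(load('w20'),320.6,124.8),ray(load('w18'),320.8,129.8),ray(load('top0'),460.4,237.6),ray(load('side0'),438,354.5)]))
im=load('s20')['im'];cv2.imwrite('pics/g20.png',cv2.resize(im[170:330,190:350,::-1],None,fx=3.5,fy=3.5,interpolation=cv2.INTER_CUBIC))
```

```text
(array([ 544.81536866, -303.07959749,  115.27121318]), [np.float64(0.6890778096073068), np.float64(0.18605535215314176), np.float64(0.8168608908914485), np.float64(0.2063267822473536)])
```

View pics/g20.png

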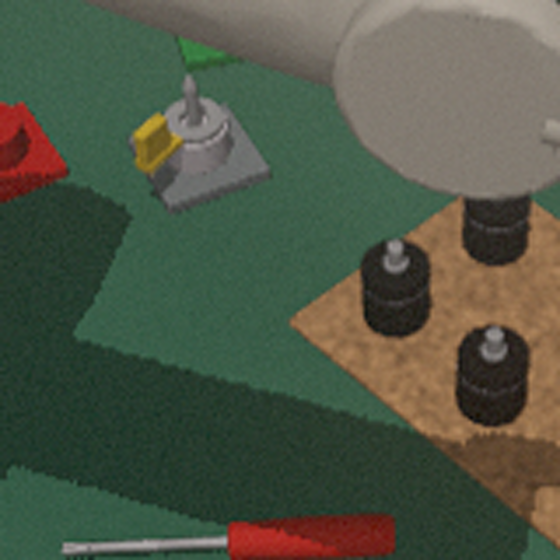

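View pics/s20.png

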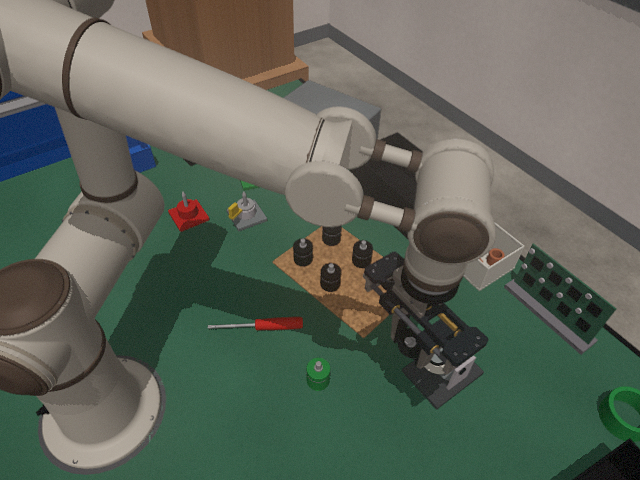

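Request:
{"name": "jog_arm", "arguments": {
  "commands": [
    [[0, 0, 0], 0],
    [[0, 0, 0], 0],
    [[0, 0, 0], 0],
    [[0, 0, 0], 0]
  ]
}}

```text
t: 27.52
tcp_pos: [453.3, -304.0, 220.8]
tcp_rot: [[1.0, 0.016, -0.0], [0.016, -1.0, 0.0], [-0.0, -0.0, -1.0]]
force: [0.4, 0.1, -1.6]
width: 45.2
```

Run:
```python
from h import *
s=ctrl.get_state();print(s['t'],s['tcp_pos'],s['joint_vel'].round(4),s['width'])
print(ctrl.hand_in())
```

```text
27.525 [ 453.3360088  -303.96713457  220.78081231] [ 0.0005  0.0007 -0.0012  0.0012  0.0005  0.0005] 45.15590488604821
the job is handed in; nothing more can be done
None
```

The gauge hangs on the post of the grey stand, and the housing is held still in front of the inspection camera. I handed the job in at 27.5 s.

**Gauge:** I took it off its housing and lowered it onto the stand until I felt contact at the shoulder. The wrist picture right after release and the last side picture both show the ring down on the shoulder.

**Tilting the housing:** The moves cannot tilt the tool, so I tilted the housing 35° inside the grip by pushing its bottom edge against the edge of the cork board.
- On the first try it slid about 7 mm in the pads and only reached about 28°.
- I set it down upright on the table, took it again higher up, and the second push gave about 35°.

**Final pose:** The housing is held at 45 N.
- **Tilt:** a fit over the wrist and side views gave 35.2° ± 0.7°; the target is 35°.
- **Position:** the first pose was about 3–4 mm off in the side view, so I corrected it. After that, the expected outline for the target (481.8, -304.4, 205.5) matched both pictures to about 1 mm.
- **Lens:** the last four-ray fix put the lens at about (544.8, -303.1, 115.3), which moves the target by only about 0.2 mm.

**Disagreement and limits:** The wrist pictures alone suggested the camera sits 2–3 mm higher than its calibration says. I allowed for that in the fit. I could not view the underside directly.

**Rest of the scene:** I never drove the arm against the other housings, the look-alikes or the inspection camera, and the highest force at the move ends was about 16 N. The other housings I could see in the last side picture were still standing; one was hidden behind the arm.

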